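Clear the tool bin: tools to the mat, buried setting parts to the drawer

TASK

Someone has thrown hand tools into the grey bin on top of the drawer unit, over the two setting parts, the steel die block and the stepped gauge. Lay every tool from the bin flat on the grey mat on the table, dig out the die and the gauge, put both in the drawer below the bin, and shut the drawer fully. Leave the flux bottle standing where it is.

Things in the scene. Friction and masses are not known exactly. Their poses are not given: they have to be found in the camera images.
- unit: low grey drawer unit fixed to the table, 255 (its x) x 200 (its y) mm, 70 mm high; origin at the centre of its underside on the table, z up; the drawer front faces its -x. An open grey bin, 220 (x) x 170 (y) x 50 mm, is built on its top, so its walls (4 mm thick) end 120 mm above the table; the bin's front wall stands 35 mm behind the drawer front
- bin_well (a point): middle of the bin: centre of the floor of its well, 74 mm above the table, axes as the unit's. The well is 80 mm wide (y from -40 to 40 mm) and runs the whole inner length of the bin (x from -106 to 106 mm). On both sides of it, out to y = 81 and -81 mm, are raised steps with tops 30 mm above the well floor
- mat_top (a point): centre of the top of the flat grey mat that lies fixed on the table, 150 (its x) x 215 (its y) mm, top 2 mm above the table
- side_cutters_mid (a point): side cutters with red handles, 151 x 47 x 12 mm, 75 g; point at mid length, 5.5 mm above its underside. x runs along it towards the jaws, y across, z up when flat. Handles spread to 47 mm at -x; width falls to about 22 mm from x = 39 mm to the jaw tip at 75 mm
- brush_mid (a point): black brush, 150 x 27 x 11 mm, 30 g; point at mid length, half-way up. Handle along -x is up to 16 mm wide; head (27 mm wide) from x = 38 mm on, of which the bristles beyond x = 50 mm are not solid
- spanner_mid (a point): flat steel spanner, 150 x 30 x 7 mm, 90 g; point at mid length, half-way up. Shank along x, 17 mm wide from x = -48 to 44 mm; ring head (28 mm wide) at -x, open jaw (30 mm wide) at +x
- flat_file_mid (a point): flat file, 150 x 18 x 10 mm, 60 g; point at mid length, 5 mm above its underside; wooden handle 18 mm wide and 10 mm thick from x = -75 to 3 mm, then a steel blade 14 mm wide and only 5 mm thick to x = 75 mm
- die_mid (a point): steel die block, 28 (its x) x 60 (its y) x 18 mm, 0.2 kg; point at its centre
- gauge_mid (a point): aluminium stepped gauge, 26 (its x) x 68 (its y) x 24 mm, 90 g; its top rises in five equal steps from 8 mm high at the -y end to 24 mm high at the +y end; point at mid length, 12 mm above its underside
- unit_drawer0 (a joint): drawer travel in m: 0 shut, grows as it slides out along the unit's -x, at most about 0.177; it takes 1 to 3 N and stays where it is left. Pulled out, it passes 14 mm above the table and can overhang the near edge of the mat
- unit_drawer0_handle (a point): middle of the drawer's bar handle: a round bar 11 mm thick and 100 mm long along the unit's y, 39 mm above the table, 35 mm in front of the drawer front; it moves with the drawer
- drawer_floor (a point): centre of the drawer's inner floor, 22 mm above the table, moves with the drawer, axes as the unit's; inner space 210 (x) x 158 (y) mm, side walls 26 mm high. It lies under the unit when shut: of its front end, as many mm come into the open as the drawer has travelled, less 6 mm
- flux: small flux bottle with a needle cap, 40 mm wide, 116 mm high, standing on the table; origin at its foot; leave alone

How it is judged:
On the way, in this order (a step that is already met when the one before it is completed fails the run):
1. the drawer is pulled well open (value of joint unit_drawer0 above 0.06 m), for 0.2 s.
2. the die and the gauge both lie in the drawer (x of die_mid in the frame of drawer_floor between -0.108 and 0.108 m and y of die_mid in the frame of drawer_floor between -0.085 and 0.085 m and z of die_mid in the frame of drawer_floor between 0 and 0.035 m and x of gauge_mid in the frame of drawer_floor between -0.108 and 0.108 m and y of gauge_mid in the frame of drawer_floor between -0.085 and 0.085 m and z of gauge_mid in the frame of drawer_floor between 0 and 0.035 m), for 0.2 s.
At the end, for the whole second after the job is handed in: every tool that was in the bin lies at rest on the grey mat (its middle over the mat, within 0.3 rad of flat), the die and the gauge lie in the drawer, and the drawer is shut to within 6 mm (all of step 2 and x of side_cutters_mid in the frame of mat_top between -0.075 and 0.075 m and y of side_cutters_mid in the frame of mat_top between -0.1075 and 0.1075 m and z of side_cutters_mid in the frame of mat_top between -0.003 and 0.025 m and angle between each of side_cutters_mid, brush_mid, spanner_mid, flat_file_mid's own z axis and vertical below 0.3 rad and x of brush_mid in the frame of mat_top between -0.075 and 0.075 m and y of brush_mid in the frame of mat_top between -0.1075 and 0.1075 m and z of brush_mid in the frame of mat_top between -0.003 and 0.025 m and x of spanner_mid in the frame of mat_top between -0.075 and 0.075 m and y of spanner_mid in the frame of mat_top between -0.1075 and 0.1075 m and z of spanner_mid in the frame of mat_top between -0.003 and 0.025 m and x of flat_file_mid in the frame of mat_top between -0.075 and 0.075 m and y of flat_file_mid in the frame of mat_top between -0.1075 and 0.1075 m and z of flat_file_mid in the frame of mat_top between -0.003 and 0.025 m and value of joint unit_drawer0 below 0.006 m); the robot touches nothing.
It fails at once if the flux bottle is pushed more than 3 cm or knocked over (distance of flux from where it was at the start of the episode above 0.03 m or angle between flux's own z axis and vertical above 0.6 rad).
Of spanner, flat_file only 1 to 2 are there at a start; the rules pass over those that are not, and their reading is None.
At some moment in a run one of side_cutters, brush, spanner, flat_file may be knocked a few centimetres aside while the robot is not near it.
Once in a run the grip may slacken for a moment while it holds something.
It also fails if it takes over 208 s, if anything falls off the work surface, if the arm or the gripper's body presses on something with over 40 N, if the wrist force passes 120 N, or if a joint passes its speed limit or range.

ROBOT

A 6-joint arm with a two-finger parallel gripper is mounted at the origin on the work surface; the furniture and walls round the work are solid. World frame = base frame: x ahead of the robot, y to its left, z up, the work surface at z = 0. Lengths are in m, angles in rad, forces in N, time in s.
With the tool pointing down it reaches from about 0.25 to 0.725 m from the base axis. Payload 4 kg.
Tool frame: the origin (TCP) lies at the very end of the fingers, on their centre line; the grasp point (between the pads) lies 19 mm behind it; y points along the fingers, z is the direction in which the jaws open and shut, and the axes are right-handed (so a half turn about y gives the same grasp; the last joint's range is limited). The gripper opens to 85 mm and grips with 20 to 120 N. Pads are 22 mm wide; open, the fingers measure 114 mm over their backs; the gripper's body (76 mm by 85 mm) begins 54 mm behind the grasp point. The pads swing forward as they close: fully open they stand 13 mm farther back than shut.
Start: joints at [1.349, 0.241, 0.005, 1.335, 0, 1.571], TCP at [0.11, 0.488, 0.231] pointing down, gripper open.
Joint ranges: [-2.72, 2.72], [-1.05, 1.87], [-1.09, 1.28], [-1.99, 2.15], [-1.42, 1.44], [-3.14, 3.14]. Speed limits (rad/s): [2.79, 2.79, 3.14, 3.14, 3.14, 3.14].

INTERFACE

Orientations are given as a unit quaternion [x, y, z, w].
In Python, from workcell import bot gives the robot as it stands. The module is installed in compiled form; this text tells all that it offers.
- The arm moves only by the tool move_arm, never from a script. Its argument "increments" is a list of rows, each an object with "grip": the closure, from 0 (fully open) to 1 (shut); "linear": the shift along the tool's x, y, z scaled (see below), a list of three; "twist": the turn about the tool's y scaled (see below). A call has exactly 5 rows; each row shifts and turns the pose as measured when the row begins, along the tool's axes as they then stand; what a row does not reach is not made up. The controller multiplies each number of a shift by 0.2 m and each number of a turn by 2 rad. A row lasts 1/10 s, in which the tool goes at most 50 mm and 8.59 degrees, less where a joint would pass 70% of its speed; a pose out of reach is approached as far as the arm can. A call with a number of a shift or a turn outside -1 to 1 is refused whole. A call with a gripper value outside its range is refused whole. The fingers move at their own pace and stop on an object; the grip force is fixed at half the most. Time passes only in rows, so rows that do not move let the fingers close, or fill a call up. It gives the time, the measured TCP pose, the force and the opening at its end, in the units of the state.
- bot.get_obs(): the state, without advancing time (a new reading comes with each control period).
- bot.camera(name): name is "side" or "top"; returns (picture, depth): 384x512x3 uint8, blue, green, red; 384x512 float32, m along the optical axis (not along the pixel's ray), 0 where there is no reading.
- bot.camera_params(name): a dict with "camera_matrix" (3x3 intrinsics, pixels), "rvec" (rotation vector, rad) and "tvec" (3), from world to camera coordinates, as OpenCV has them. Camera axes: x right, y down, z forward; pixel columns grow to the right and rows downward; lengths in m; the calibration is good to about 2 mm. A picture is of the moment at which its call begins. camera_params takes no time and is no camera call.
- bot.job_done(): hands the job in, once; it reports no verdict.
The state is a dict: "clock": time; "joint_pos": joint angles; "joint_vel": joint speeds; "tau": joint torques, N m; "eef_pos": TCP position; "tool_rot": TCP orientation; "ft_force": force on the tool from outside, world axes, zero at the start; "ft_torque": the same for the moment, N m; "grip_width": finger opening in m.
Only numpy, scipy, OpenCV 4.12 (cv2) and the standard library are available. Lean on these libraries where they do the work, as an engineer would, in place of code of your own. Each camera call takes 0.05 s, during which the arm holds its last target. There are 200 camera calls.

## Working session

There is one attempt and no reset: what is moved stays moved. The work goes in short steps, Python scripts to look and compute and a tool call to move; the robot and the scene stay as the last step left them, time stands still between calls to the robot, and variables do not carry over. Pictures are saved under pics/ and viewed, about 12 in all and at most 16, crops included, and the job is handed in when it is done.

Besides the shell and the picture viewer there is one more tool, called after ">>>" as name(argument=value, ...), one argument or row to a line, values as JSON. move_arm: Moves the arm, as the interface text tells. Its arguments: {"type":"object","properties":{"increments":{"type":"array"}},"required":["increments"]}

```bash
mkdir -p pics
cat > h.py <<'E'
import numpy as np,cv2
from workcell import bot
from scipy.spatial.transform import Rotation as R
def cam(n):
    im,d=bot.camera(n); p=bot.camera_params(n)
    K=np.array(p["camera_matrix"]);Rm=cv2.Rodrigues(np.array(p["rvec"],float))[0];t=np.array(p["tvec"],float).ravel()
    v,u=np.mgrid[:384,:512]
    ray=np.stack([(u-K[0,2])/K[0,0],(v-K[1,2])/K[1,1],np.ones_like(u,float)],-1)
    W=(ray*d[...,None]-t)@Rm   # world points per pixel
    W[d==0]=np.nan
    return im,d,W,(K,Rm,t)
def st():
    o=bot.get_obs();print({k:np.round(o[k],4).tolist() for k in("clock","joint_pos","eef_pos","tool_rot","ft_force","grip_width")})
    print(R.from_quat(o["tool_rot"]).as_matrix().round(3))
E
python3 - <<'E'
from h import *
st()
for n in("top","side"):
    im,d,W,c=cam(n);cv2.imwrite(f"pics/{n}0.png",cv2.resize(im,(800,600)));np.savez(f"{n}0.npz",im=im,d=d,W=W)
    print(n,-c[1].T@c[2],c[0][0,0],c[1][2])
E
```

```text
{'clock': 0.0, 'joint_pos': [1.349, 0.2414, 0.0037, 1.3352, 0.0, 1.5708], 'eef_pos': [0.1098, 0.4871, 0.2304], 'tool_rot': [0.7035, -0.0783, 0.0782, -0.702], 'ft_force': [0.1262, 0.3875, 0.8957], 'grip_width': 0.0853}
[[ 0.976 -0.     0.22 ]
 [-0.22  -0.002  0.976]
 [-0.    -1.    -0.002]]
top [ 0.47860762 -0.28972343  0.99676344] 375.1362068629748 [ 0.0924993   0.00180454 -0.99571111]
side [ 0.44161998 -0.97809452  0.6012151 ] 366.93864093045823 [ 0.13744377  0.81335305 -0.56530172]
```

View pics/top0.png

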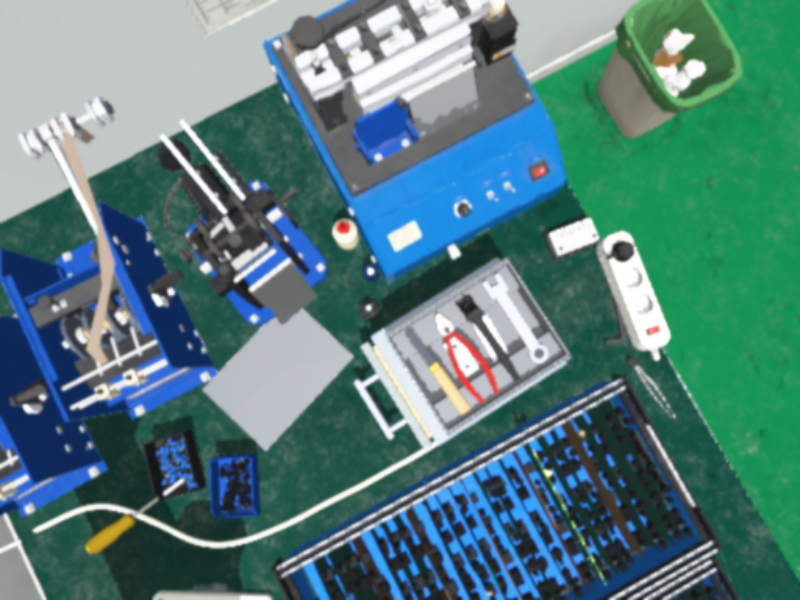

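View pics/side0.png

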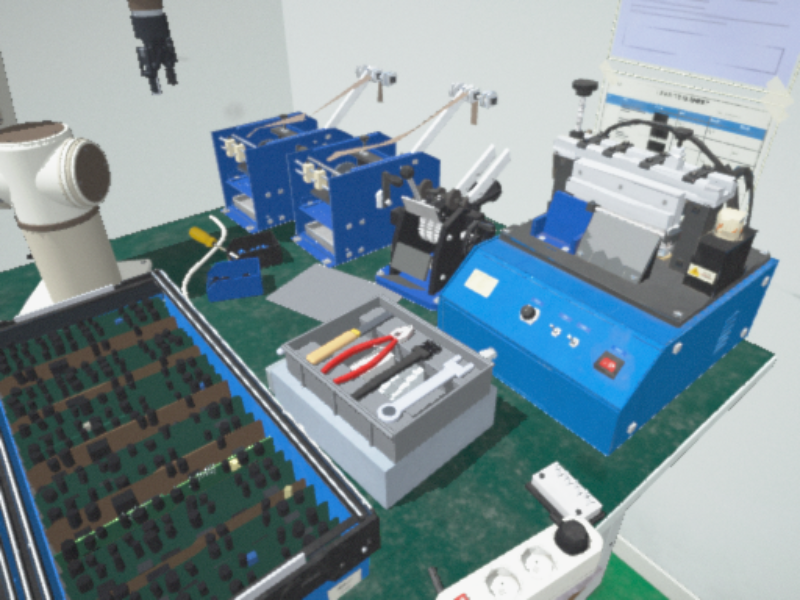

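Run:
```python
from h import *
z=np.load("top0.npz");W=z["W"];im=z["im"]
def p(u,v): # in 800x600 px
    a,b=int(round(u*.64)),int(round(v*.64)); return W[b,a].round(4).tolist()
for n,u,v in [("mat",205,388),("mat",290,308),("mat",352,352),("mat",266,447),("flux?",345,228),("flux2",368,308),("flux3",372,268),("binTL",384,330),("binTR",505,262),("binBR",567,355),("binBL",443,438),("h1",360,383),("h2",393,434)]:print(n,p(u,v))
hsv=cv2.cvtColor(im,cv2.COLOR_BGR2HSV)
# bin rim: points with height 0.115-0.125 in region
x,y,h=W[...,0],W[...,1],W[...,2]
def rect(m,n):
    c,l,s,ce=cv2.connectedComponentsWithStats(m.astype(np.uint8))
    i=1+np.argmax(s[1:,4]); P=W[l==i][:,:2].astype(np.float32); r=cv2.minAreaRect(P*1000); print(n,len(P),np.round(r[0],1),np.round(r[1],1),r[2], "z",np.median(W[l==i][:,2]).round(4))
v,u=np.mgrid[:384,:512]
reg=(u>220)&(u<370)&(v>160)&(v<290)
rect(reg&(abs(h-.12)<.006),"rim")
g=(hsv[...,1]<40)&(hsv[...,2]>110)
rect(g&(u>125)&(u<230)&(v>190)&(v<290)&(h<.02),"mat")
cv2.imwrite("pics/crop0.png",cv2.resize(im[150:300,215:375],(800,750),interpolation=cv2.INTER_CUBIC)[:600])
cv2.imwrite("pics/crop0.png",cv2.resize(im[160:290,215:375],(738,600),interpolation=cv2.INTER_CUBIC))
```

```text
mat [0.4265, 0.0351, 0.0035]
mat [0.5618, -0.11, 0.0402]
mat [0.4938, -0.209, -0.0017]
mat [0.331, -0.0714, 0.0004]
flux? [0.6878, -0.1987, 0.0807]
flux2 [0.5658, -0.2377, 0.0358]
flux3 [0.6298, -0.2411, 0.0426]
binTL [0.5286, -0.2654, 0.0705]
binTR [0.6337, -0.4464, 0.1154]
binBR [0.4965, -0.5411, 0.1175]
binBL [0.3631, -0.3632, 0.067]
h1 [0.4432, -0.227, 0.0424]
h2 [0.3577, -0.2847, 0.0006]
rim 961 [ 507.7 -406.3] [179.3 220. ] 33.81590270996094 z 0.1186
mat 4548 [460.1 -79.8] [166.5 217.7] 48.576908111572266 z 0.0013
```

View pics/crop0.png

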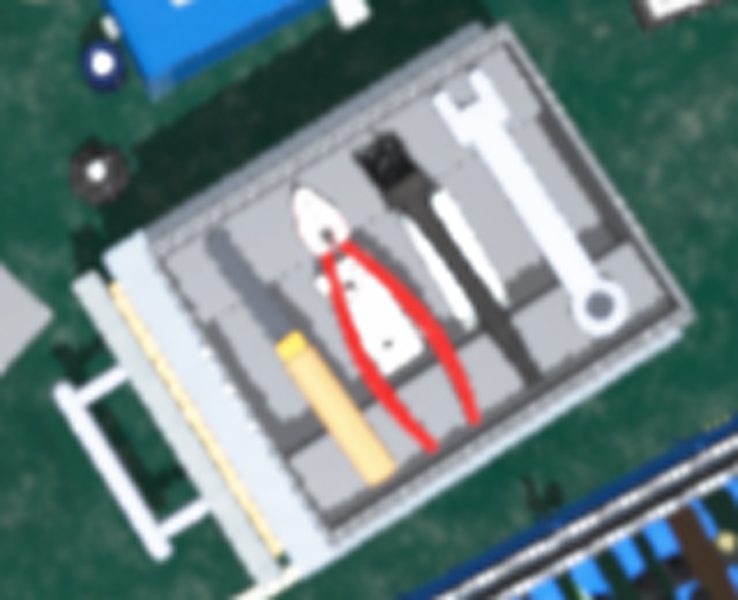

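```bash
cat >> h.py <<'E'
def ray(c,u,v,z):
    K,Rm,t=c; o=-Rm.T@t; d=Rm.T@np.linalg.inv(K)@np.array([u,v,1.]); return o+d*(z-o[2])/d[2]
def proj(c,P):
    K,Rm,t=c; q=K@(Rm@np.array(P)+t); return q[:2]/q[2]
def pars(n):
    p=bot.camera_params(n); return np.array(p["camera_matrix"]),cv2.Rodrigues(np.array(p["rvec"],float))[0],np.array(p["tvec"],float).ravel()
E
python3 - <<'E'
from h import *
z=np.load("top0.npz");W=z["W"];im=z["im"]
T=pars("top");S=pars("side")
q=lambda x,y,h:ray(T,x/4.6125+215,y/4.6125+160,h)
# bin rim outer corners at z=.12
C=[q(*p,.12) for p in [(120,238),(505,25),(692,312),(325,548)]]
print("rim-ish",np.round(C,4).tolist())
h=W[...,2]; v,u=np.mgrid[:384,:512]
rim=(u>220)&(u<370)&(v>165)&(v<290)&(h>.112)&(h<.13)
a=-56.2*np.pi/180; ex=np.array([np.cos(a),np.sin(a)]);ey=np.array([-ex[1],ex[0]])
for ad in (-58,-57,-56,-55,-54):
    a2=np.radians(ad);e1=np.array([np.cos(a2),np.sin(a2)]);e2=np.array([-e1[1],e1[0]])
    P=W[rim][:,:2]; print(ad,np.percentile(P@e1,[1,50,99]).round(4),np.percentile(P@e2,[1,5,95,99]).round(4),np.histogram(P@e2,20)[0].max(),np.histogram(P@e1,25)[0].max())
c0=np.array([.5077,-.4063])
def f(n,p1,p2,h):
    A=q(*p1,h)[:2];B=q(*p2,h)[:2];m=(A+B)/2;d=B-A
    print(n,"len",np.hypot(*d).round(4),"ang",np.degrees(np.arctan2(d[1],d[0])).round(1),"mid",m.round(4),"bin",((m-c0)@ex).round(4),((m-c0)@ey).round(4),"r",np.hypot(*m).round(3))
f("file",(383,478),(213,235),.109);f("cutters",(455,432),(303,190),.11);f("brush",(532,380),(378,150),.11);f("spanner",(612,322),(455,85),.108)
f("die",(375,330),(375,260),.09);f("gauge",(490,300),(430,220),.096)
f("handle",(62,388),(160,555),.044)
for n,p in [("fluxA",(345,228)),("fluxB",(368,308)),("fluxC",(372,268))]:
    b,aa=int(p[1]*.64),int(p[0]*.64);print(n,h[b-8:b+9:2,aa-8:aa+9:2].round(3).tolist())
    for zz in(.1,):
        g=ray(T,p[0]*.64,p[1]*.64,zz);print(g.round(3),(proj(S,g)/.64).round(0))
Mc=[ray(T,u*.64,v*.64,.002)[:2] for u,v in [(205,388),(291,307),(353,352),(266,448)]];print(np.round(Mc,4).tolist(),[np.hypot(*(Mc[i]-Mc[i-1])).round(3) for i in range(4)])
E
```

```text
rim-ish [[0.5242, -0.2551, 0.12], [0.6391, -0.449, 0.12], [0.4951, -0.5451, 0.12], [0.3725, -0.3623, 0.12]]
-58 [0.5032 0.5987 0.7235] [0.1252 0.128  0.3806 0.393 ] 371 171
-57 [0.5076 0.6024 0.7265] [0.1154 0.1175 0.3703 0.3832] 382 174
-56 [0.5112 0.6058 0.73  ] [0.1049 0.1067 0.3599 0.3732] 384 176
-55 [0.5141 0.609  0.7334] [0.0935 0.0958 0.3493 0.3632] 382 173
-54 [0.5163 0.6124 0.7371] [0.0811 0.0845 0.3388 0.3532] 361 159
file len 0.1503 ang 36.5 mid [ 0.4673 -0.3471] bin -0.0716 -0.0006 r 0.582
cutters len 0.145 ang 33.4 mid [ 0.4916 -0.3879] bin -0.0242 -0.0031 r 0.626
brush len 0.1408 ang 34.9 mid [ 0.5162 -0.4264] bin 0.0214 -0.0042 r 0.67
spanner len 0.1454 ang 34.3 mid [ 0.5491 -0.4667] bin 0.0732 0.0008 r 0.721
die len 0.0365 ang 1.1 mid [ 0.4998 -0.3882] bin -0.0195 0.0035 r 0.633
gauge len 0.0517 ang 38.0 mid [ 0.5191 -0.4314] bin 0.0272 -0.0045 r 0.675
handle len 0.1046 ang -147.5 mid [ 0.4012 -0.2512] bin -0.1882 -0.0022 r 0.473
fluxA [[-0.001, -0.001, -0.0, -0.001, -0.002, -0.0, 0.047, 0.146, 0.169], [-0.001, -0.001, 0.001, -0.002, -0.002, -0.001, 0.0, 0.094, 0.167
[... 1199 characters left out ...]
1, -0.003, 0.001, -0.0, 0.056, 0.088, 0.129, 0.129, 0.123], [0.001, -0.0, -0.001, -0.004, 0.001, 0.046, 0.124, 0.128, 0.122], [-0.002, 0.001, 0.001, 0.04, 0.04, 0.001, 0.082, 0.123, 0.118], [-0.001, -0.001, 0.041, 0.037, 0.04, 0.04, 0.031, 0.119, 0.121], [0.0, 0.038, 0.041, 0.038, 0.041, 0.04, -0.002, 0.075, 0.116], [-0.003, -0.001, 0.041, 0.041, 0.042, 0.041, 0.005, -0.002, 0.111], [0.002, 0.0, 0.035, 0.035, 0.039, 0.03, -0.001, -0.001, 0.07], [-0.002, -0.0, 0.0, 0.013, 0.011, -0.004, 0.001, -0.002, 0.034]]
[ 0.622 -0.244  0.1  ] [442. 290.]
[[0.4256, 0.035], [0.5665, -0.1034], [0.4931, -0.2117], [0.3295, -0.0725]] [np.float64(0.144), np.float64(0.197), np.float64(0.131), np.float64(0.215)]
```

```bash
cat >> h.py <<'E'
c0=np.array([.507,-.406]);AU=np.radians(-56.2);ex=np.array([np.cos(AU),np.sin(AU)]);ey=np.array([-ex[1],ex[0]])
def B(x,y): return c0+x*ex+y*ey          # bin frame -> world
def inB(p): d=np.asarray(p)[:2]-c0; return np.array([d@ex,d@ey])
def plan(legs,step=.045,dw=.14):
    """legs: (bin x, bin y, z, jaw yaw deg); prints rows 'x,y,z,twist' scaled"""
    o=bot.get_obs();M=R.from_quat(o["tool_rot"]).as_matrix();p=np.array(o["eef_pos"]);yaw=np.arctan2(M[1,2],M[0,2])
    print("at",p.round(4),"bin",inB(p).round(4),"yaw",np.degrees(yaw).round(1),"grip",round(float(o["grip_width"]),4),"F",np.round(o["ft_force"],1),"t",round(o["clock"],2))
    for bx,by,z,yd in legs:
        t=np.append(B(bx,by),z);dy=(np.radians(yd)-yaw+np.pi)%(2*np.pi)-np.pi
        n=int(max(1,np.ceil(np.linalg.norm(t-p)/step),np.ceil(abs(dy)/dw)));out=[]
        for i in range(n):
            a=yaw+dy*i/n; zt=np.array([np.cos(a),np.sin(a),0]);yt=np.array([0,0,-1.]);xt=np.cross(yt,zt)
            d=(t-p)/n; out.append([round(float(k),3) for k in (d@xt/.2,d@yt/.2,d@zt/.2,-dy/n/2)])
        print("leg",n,out); p=t;yaw=np.radians(yd)
E
python3 -c "
from h import *
plan([(-.0716,-.012,.25,-55)])"
```

```text
at [0.1098 0.4872 0.2305] bin [-0.9632  0.1669] yaw 77.3 grip 0.0854 F [-0.6  0.1 -0.2] t 0.1
leg 21 [[0.125, -0.005, -0.177, 0.055], [0.143, -0.005, -0.162, 0.055], [0.16, -0.005, -0.146, 0.055], [0.175, -0.005, -0.127, 0.055], [0.188, -0.005, -0.107, 0.055], [0.199, -0.005, -0.086, 0.055], [0.207, -0.005, -0.063, 0.055], [0.213, -0.005, -0.04, 0.055], [0.216, -0.005, -0.017, 0.055], [0.216, -0.005, 0.007, 0.055], [0.214, -0.005, 0.031, 0.055], [0.21, -0.005, 0.054, 0.055], [0.202, -0.005, 0.077, 0.055], [0.193, -0.005, 0.098, 0.055], [0.181, -0.005, 0.119, 0.055], [0.167, -0.005, 0.138, 0.055], [0.151, -0.005, 0.156, 0.055], [0.133, -0.005, 0.171, 0.055], [0.113, -0.005, 0.185, 0.055], [0.092, -0.005, 0.196, 0.055], [0.07, -0.005, 0.205, 0.055]]
```

>>> move_arm(
  increments=[
    {"grip": 0.65, "linear": [0.125, -0.02, -0.177], "twist": 0.055},
    {"grip": 0.65, "linear": [0.143, -0.02, -0.162], "twist": 0.055},
    {"grip": 0.65, "linear": [0.16, -0.02, -0.146], "twist": 0.055},
    {"grip": 0.65, "linear": [0.175, -0.005, -0.127], "twist": 0.055},
    {"grip": 0.65, "linear": [0.188, -0.005, -0.107], "twist": 0.055},
  ],
)

```text
clock: 0.6
eef_pos: [0.1914, 0.2835, 0.2412]
tool_rot: [0.656, -0.27, 0.27, -0.651]
ft_force: [1.3, -0.0, 0.7]
grip_width: 0.0299
```

>>> move_arm(
  increments=[
    {"grip": 0.65, "linear": [0.199, -0.005, -0.086], "twist": 0.055},
    {"grip": 0.65, "linear": [0.207, -0.005, -0.063], "twist": 0.055},
    {"grip": 0.65, "linear": [0.213, -0.005, -0.04], "twist": 0.055},
    {"grip": 0.65, "linear": [0.216, -0.005, -0.017], "twist": 0.055},
    {"grip": 0.65, "linear": [0.216, -0.005, 0.007], "twist": 0.055},
  ],
)

```text
clock: 1.1
eef_pos: [0.27, 0.0732, 0.247]
tool_rot: [0.554, -0.441, 0.444, -0.549]
ft_force: [0.8, -0.1, -0.3]
grip_width: 0.0298
```

```bash
python3 -c "
from h import *
plan([(-.0716,-.012,.25,-55)])"
```

```text
at [0.27   0.0732 0.247 ] bin [-0.5301  0.0696] yaw 12.5 grip 0.0298 F [ 0.8 -0.1 -0.3] t 1.1
leg 11 [[0.208, -0.001, 0.041, 0.054], [0.202, -0.001, 0.063, 0.054], [0.194, -0.001, 0.084, 0.054], [0.184, -0.001, 0.105, 0.054], [0.172, -0.001, 0.124, 0.054], [0.158, -0.001, 0.141, 0.054], [0.142, -0.001, 0.157, 0.054], [0.124, -0.001, 0.172, 0.054], [0.105, -0.001, 0.184, 0.054], [0.085, -0.001, 0.194, 0.054], [0.063, -0.001, 0.202, 0.054]]
```

>>> move_arm(
  increments=[
    {"grip": 0.65, "linear": [0.208, 0, 0.041], "twist": 0.054},
    {"grip": 0.65, "linear": [0.202, 0, 0.063], "twist": 0.054},
    {"grip": 0.65, "linear": [0.194, 0, 0.084], "twist": 0.054},
    {"grip": 0.65, "linear": [0.184, 0, 0.105], "twist": 0.054},
    {"grip": 0.65, "linear": [0.172, 0, 0.124], "twist": 0.054},
  ],
)

```text
clock: 1.6
eef_pos: [0.3529, -0.1311, 0.2485]
tool_rot: [0.407, -0.577, 0.581, -0.405]
ft_force: [1.7, 0.6, 0.7]
grip_width: 0.03
```

>>> move_arm(
  increments=[
    {"grip": 0.65, "linear": [0.158, 0, 0.141], "twist": 0.054},
    {"grip": 0.65, "linear": [0.142, 0, 0.157], "twist": 0.054},
    {"grip": 0.65, "linear": [0.124, 0, 0.172], "twist": 0.054},
    {"grip": 0.65, "linear": [0.105, 0, 0.184], "twist": 0.054},
    {"grip": 0.65, "linear": [0.085, 0, 0.194], "twist": 0.054},
  ],
)

```text
clock: 2.1
eef_pos: [0.4296, -0.3376, 0.2474]
tool_rot: [0.229, -0.668, 0.671, -0.227]
ft_force: [1.1, 1.2, 0.9]
grip_width: 0.03
```

```bash
python3 -c "
from h import *
plan([(-.0716,-.012,.14,-55),(-.0716,-.012,.092,-55)])"
```

```text
at [ 0.4296 -0.3376  0.2474] bin [-0.0999 -0.0263] yaw -52.4 grip 0.03 F [1.1 1.2 0.9] t 2.1
leg 3 [[-0.021, 0.179, 0.049, 0.008], [-0.021, 0.179, 0.048, 0.008], [-0.022, 0.179, 0.048, 0.008]]
leg 2 [[0.0, 0.12, 0.0, -0.0], [0.0, 0.12, 0.0, -0.0]]
```

>>> move_arm(
  increments=[
    {"grip": 0.65, "linear": [-0.022, 0.15, 0.05], "twist": 0.008},
    {"grip": 0.65, "linear": [-0.022, 0.15, 0.05], "twist": 0.008},
    {"grip": 0.65, "linear": [-0.022, 0.15, 0.045], "twist": 0.008},
    {"grip": 0.65, "linear": [0, 0.05, 0], "twist": 0},
    {"grip": 0.65, "linear": [0, 0.02, 0], "twist": 0},
  ],
)

```text
clock: 2.6
eef_pos: [0.4591, -0.3613, 0.1377]
tool_rot: [0.209, -0.674, 0.677, -0.207]
ft_force: [0.5, 0.2, 1.2]
grip_width: 0.0296
```

```bash
python3 -c "
from h import *
plan([(-.0716,-.012,.14,-55),(-.0716,-.012,.092,-55)])
im,d,W,c=cam('side');cv2.imwrite('pics/s1.png',cv2.resize(im[150:310,160:340],(675,600),interpolation=cv2.INTER_CUBIC))"
```

```text
at [ 0.4591 -0.3613  0.1377] bin [-0.0638 -0.0149] yaw -55.8 grip 0.0296 F [0.5 0.2 1.2] t 2.6
leg 1 [[-0.015, -0.012, -0.039, -0.007]]
leg 2 [[0.0, 0.12, 0.0, -0.0], [0.0, 0.12, 0.0, -0.0]]
```

View pics/s1.png

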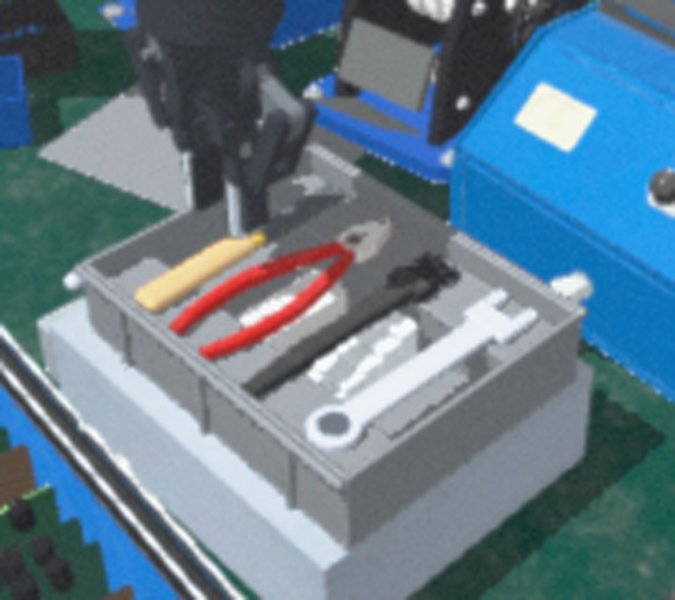

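>>> move_arm(
  increments=[
    {"grip": 0.65, "linear": [-0.015, 0, -0.04], "twist": 0},
    {"grip": 0.65, "linear": [0, 0.1, 0], "twist": 0},
    {"grip": 0.65, "linear": [0, 0.1, 0], "twist": 0},
    {"grip": 0.65, "linear": [0, 0.03, 0], "twist": 0},
    {"grip": 0.65, "linear": [0, 0, 0], "twist": 0},
  ],
)

```text
clock: 3.15
eef_pos: [0.4592, -0.3512, 0.1012]
tool_rot: [0.207, -0.671, 0.68, -0.211]
ft_force: [0.4, 0.9, -0.8]
grip_width: 0.03
```

>>> move_arm(
  increments=[
    {"grip": 1, "linear": [0, 0, 0], "twist": 0},
    {"grip": 1, "linear": [0, 0, 0], "twist": 0},
    {"grip": 1, "linear": [0, 0, 0], "twist": 0},
    {"grip": 1, "linear": [0, 0, 0], "twist": 0},
    {"grip": 1, "linear": [0, 0, 0], "twist": 0},
  ],
)

```text
clock: 3.65
eef_pos: [0.4608, -0.3518, 0.1055]
tool_rot: [0.206, -0.669, 0.682, -0.213]
ft_force: [0.0, -0.3, 0.2]
grip_width: 0.0162
```

```bash
python3 -c "
from h import *
plan([(-.0716,-.012,.22,-55),(-.26,.103,.22,-55),(-.26,.103,.03,-55)])"
```

```text
at [ 0.4608 -0.3518  0.1055] bin [-0.0708 -0.0082] yaw -55.6 grip 0.0162 F [ 0.  -0.3  0.2] t 3.65
leg 3 [[0.006, -0.191, -0.001, -0.002], [0.006, -0.191, -0.001, -0.002], [0.006, -0.191, -0.002, -0.002]]
leg 5 [[-0.119, 0.0, -0.186, -0.0], [-0.119, 0.0, -0.186, -0.0], [-0.119, 0.0, -0.186, -0.0], [-0.119, 0.0, -0.186, -0.0], [-0.119, 0.0, -0.186, -0.0]]
leg 5 [[0.0, 0.19, 0.0, -0.0], [0.0, 0.19, 0.0, -0.0], [0.0, 0.19, 0.0, -0.0], [0.0, 0.19, 0.0, -0.0], [0.0, 0.19, 0.0, -0.0]]
```

>>> move_arm(
  increments=[
    {"grip": 1, "linear": [0, -0.1, 0], "twist": 0},
    {"grip": 1, "linear": [0, -0.15, 0], "twist": 0},
    {"grip": 1, "linear": [0, -0.19, 0], "twist": 0},
    {"grip": 1, "linear": [0, -0.15, 0], "twist": 0},
    {"grip": 1, "linear": [0, 0, 0], "twist": 0},
  ],
)

```text
clock: 4.15
eef_pos: [0.4575, -0.3493, 0.2246]
tool_rot: [0.207, -0.671, 0.68, -0.211]
ft_force: [1.0, -0.5, 0.6]
grip_width: 0.0162
```

```bash
python3 -c "
from h import *
st()
plan([(-.26,.103,.22,-55),(-.26,.103,.03,-55)])
im,d,W,c=cam('side');cv2.imwrite('pics/s2.png',cv2.resize(im[90:310,130:360],(627,600),interpolation=cv2.INTER_CUBIC))"
```

```text
{'clock': 4.15, 'joint_pos': [-0.6507, 0.3827, 0.1856, 1.359, -0.0027, 1.8904], 'eef_pos': [0.4575, -0.3493, 0.2246], 'tool_rot': [0.2069, -0.6707, 0.6802, -0.2113], 'ft_force': [0.9974, -0.4782, 0.6223], 'grip_width': 0.0162}
[[-0.825  0.01   0.565]
 [-0.565 -0.011 -0.825]
 [-0.002 -1.     0.015]]
at [ 0.4575 -0.3493  0.2246] bin [-0.0747 -0.0096] yaw -55.6 grip 0.0162 F [ 1.  -0.5  0.6] t 4.15
leg 5 [[-0.115, 0.005, -0.184, -0.001], [-0.115, 0.005, -0.184, -0.001], [-0.115, 0.005, -0.184, -0.001], [-0.116, 0.005, -0.183, -0.001], [-0.116, 0.005, -0.183, -0.001]]
leg 5 [[0.0, 0.19, 0.0, -0.0], [0.0, 0.19, 0.0, -0.0], [0.0, 0.19, 0.0, -0.0], [0.0, 0.19, 0.0, -0.0], [0.0, 0.19, 0.0, -0.0]]
```

View pics/s2.png

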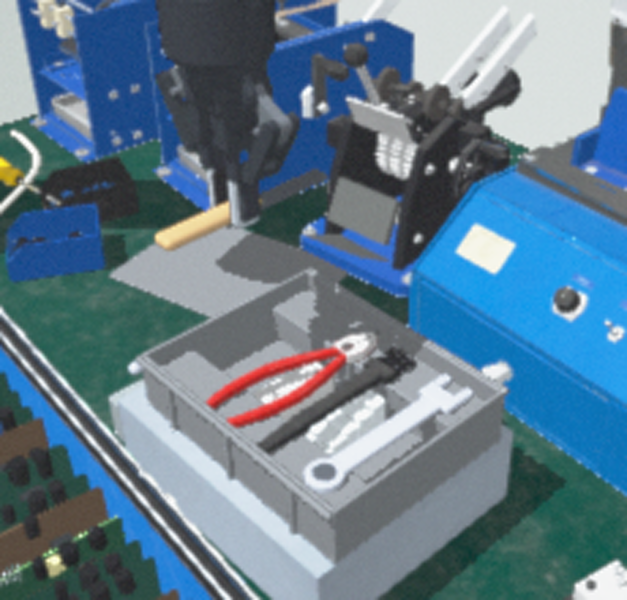

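>>> move_arm(
  increments=[
    {"grip": 1, "linear": [-0.12, 0.005, -0.185], "twist": 0},
    {"grip": 1, "linear": [-0.12, 0.005, -0.185], "twist": 0},
    {"grip": 1, "linear": [-0.12, 0.005, -0.185], "twist": 0},
    {"grip": 1, "linear": [-0.12, 0.005, -0.185], "twist": 0},
    {"grip": 1, "linear": [-0.12, 0.005, -0.185], "twist": 0},
  ],
)

```text
clock: 4.7
eef_pos: [0.4486, -0.1263, 0.2065]
tool_rot: [0.206, -0.675, 0.679, -0.204]
ft_force: [1.3, 0.7, -0.6]
grip_width: 0.0161
```

>>> move_arm(
  increments=[
    {"grip": 1, "linear": [0, 0.1, 0], "twist": 0},
    {"grip": 1, "linear": [0, 0.2, 0], "twist": 0},
    {"grip": 1, "linear": [0, 0.2, 0], "twist": 0},
    {"grip": 1, "linear": [0, 0.2, 0], "twist": 0},
    {"grip": 1, "linear": [0, 0.1, 0], "twist": 0},
  ],
)

```text
clock: 5.2
eef_pos: [0.4457, -0.119, 0.0386]
tool_rot: [0.211, -0.674, 0.677, -0.208]
ft_force: [-0.2, 1.3, 0.2]
grip_width: 0.0162
```

```bash
python3 -c "
from h import *
plan([(-.26,.107,.04,-55),(-.26,.107,.008,-55)])"
```

```text
at [ 0.4457 -0.119   0.0386] bin [-0.2726  0.1087] yaw -55.6 grip 0.0162 F [-0.2  1.3  0.2] t 5.2
leg 1 [[0.009, -0.007, 0.063, -0.005]]
leg 1 [[0.0, 0.16, 0.0, -0.0]]
```

>>> move_arm(
  increments=[
    {"grip": 1, "linear": [0, 0, 0.06], "twist": 0},
    {"grip": 1, "linear": [0, 0.06, 0], "twist": 0},
    {"grip": 1, "linear": [0, 0.06, 0], "twist": 0},
    {"grip": 1, "linear": [0, 0.03, 0], "twist": 0},
    {"grip": 1, "linear": [0, 0, 0], "twist": 0},
  ],
)

```text
clock: 5.7
eef_pos: [0.4489, -0.1304, 0.0031]
tool_rot: [-0.214, 0.676, -0.675, 0.204]
ft_force: [0.2, 0.8, -0.9]
grip_width: 0.0165
```

```bash
python3 -c "
from h import *
plan([(-.26,.107,.007,-55)])"
```

```text
at [ 0.4489 -0.1304  0.0031] bin [-0.2613  0.105 ] yaw -55.6 grip 0.0165 F [ 0.2  0.8 -0.9] t 5.7
leg 1 [[-0.01, -0.019, 0.007, -0.005]]
```

>>> move_arm(
  increments=[
    {"grip": 0.6, "linear": [0, 0, 0], "twist": 0},
    {"grip": 0.6, "linear": [0, 0, 0], "twist": 0},
    {"grip": 0.6, "linear": [0, -0.1, 0], "twist": 0},
    {"grip": 0.6, "linear": [0, -0.22, 0], "twist": 0},
    {"grip": 0.6, "linear": [0, -0.22, 0], "twist": 0},
  ],
)

```text
clock: 6.2
eef_pos: [0.4475, -0.1299, 0.1116]
tool_rot: [-0.216, 0.678, -0.673, 0.201]
ft_force: [1.6, -0.9, 1.0]
grip_width: 0.0339
```

>>> move_arm(
  increments=[
    {"grip": 0.48, "linear": [0, -0.22, 0], "twist": 0},
    {"grip": 0.48, "linear": [0, -0.22, 0.05], "twist": 0},
    {"grip": 0.48, "linear": [0.1, 0, 0.2], "twist": 0},
    {"grip": 0.48, "linear": [0.1, 0, 0.2], "twist": 0},
    {"grip": 0.48, "linear": [0.1, 0, 0.2], "twist": 0},
  ],
)

```text
clock: 6.7
eef_pos: [0.4795, -0.2716, 0.2184]
tool_rot: [0.213, -0.671, 0.677, -0.212]
ft_force: [0.5, 0.2, 0.1]
grip_width: 0.0443
```

>>> move_arm(
  increments=[
    {"grip": 0.48, "linear": [0.1, 0, 0.2], "twist": 0},
    {"grip": 0.48, "linear": [0.05, 0, 0.2], "twist": 0},
    {"grip": 0.48, "linear": [0, 0, 0.1], "twist": 0},
    {"grip": 0.48, "linear": [0, 0, 0], "twist": 0},
    {"grip": 0.48, "linear": [0, 0, 0], "twist": 0},
  ],
)

```text
clock: 7.2
eef_pos: [0.5128, -0.3812, 0.224]
tool_rot: [0.209, -0.669, 0.681, -0.212]
ft_force: [0.9, 0.5, 0.3]
grip_width: 0.0446
```

```bash
python3 -c "
from h import *
im,d,W,c=cam('top');cv2.imwrite('pics/t3.png',cv2.resize(im[160:300,120:340],(800,509),interpolation=cv2.INTER_CUBIC))
plan([(-.027,.012,.14,-56.5),(-.027,.012,.095,-56.5)])"
```

```text
at [ 0.5128 -0.3809  0.224 ] bin [-0.0176  0.0188] yaw -55.3 grip 0.0443 F [ 0.5  0.3 -0. ] t 7.25
leg 2 [[0.017, 0.21, -0.024, 0.005], [0.017, 0.21, -0.024, 0.005]]
leg 2 [[0.0, 0.113, 0.0, -0.0], [0.0, 0.113, 0.0, -0.0]]
```

View pics/t3.png

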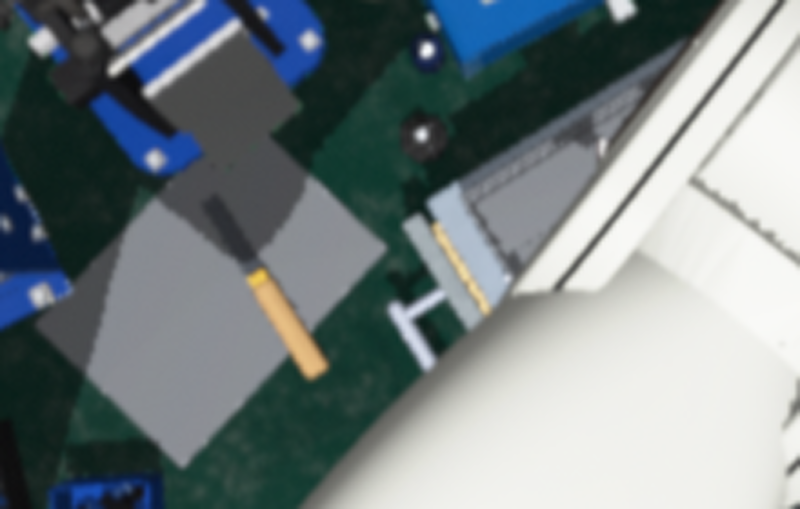

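>>> move_arm(
  increments=[
    {"grip": 0.48, "linear": [0.02, 0.15, -0.025], "twist": 0.005},
    {"grip": 0.48, "linear": [0.017, 0.15, -0.025], "twist": 0.005},
    {"grip": 0.48, "linear": [0, 0.08, 0], "twist": 0},
    {"grip": 0.48, "linear": [0, 0, 0], "twist": 0},
    {"grip": 0.48, "linear": [0, 0, 0], "twist": 0},
  ],
)

```text
clock: 7.75
eef_pos: [0.5012, -0.3717, 0.1504]
tool_rot: [0.204, -0.67, 0.683, -0.208]
ft_force: [0.9, 0.4, 1.3]
grip_width: 0.0444
```

```bash
python3 -c "
from h import *
plan([(-.027,.012,.12,-56.5),(-.027,.012,.095,-56.5)])
im,d,W,c=cam('side');cv2.imwrite('pics/s4.png',cv2.resize(im[150:310,160:340],(675,600),interpolation=cv2.INTER_CUBIC))"
```

```text
at [ 0.5012 -0.3717  0.1504] bin [-0.0318  0.0142] yaw -56.1 grip 0.0444 F [0.9 0.4 1.3] t 7.75
leg 1 [[0.011, 0.152, 0.024, 0.003]]
leg 1 [[0.0, 0.125, 0.0, -0.0]]
```

View pics/s4.png

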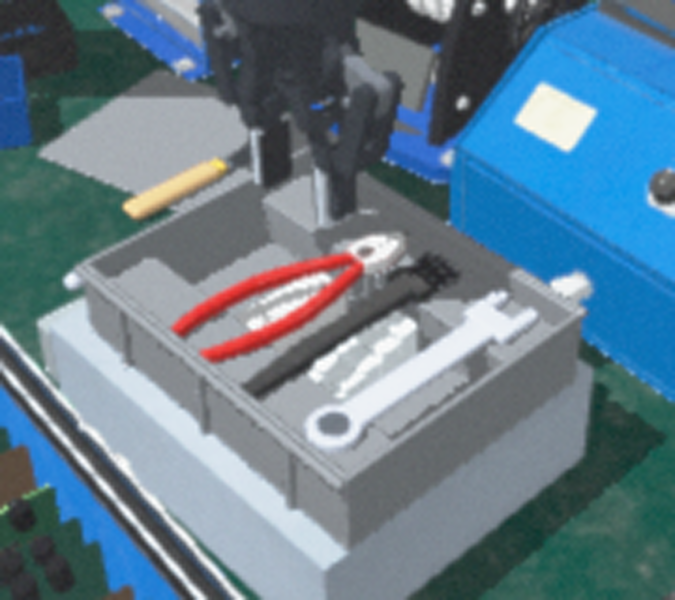

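>>> move_arm(
  increments=[
    {"grip": 0.48, "linear": [0.01, 0.05, 0.028], "twist": 0},
    {"grip": 0.48, "linear": [0, 0.1, 0], "twist": 0},
    {"grip": 0.48, "linear": [0, 0.1, 0], "twist": 0},
    {"grip": 0.48, "linear": [0, 0.03, 0], "twist": 0},
    {"grip": 0.48, "linear": [0, 0, 0], "twist": 0},
  ],
)

```text
clock: 8.3
eef_pos: [0.5079, -0.3817, 0.0984]
tool_rot: [0.201, -0.666, 0.687, -0.211]
ft_force: [-0.8, 0.3, -0.2]
grip_width: 0.0448
```

```bash
python3 -c "
from h import *
plan([(-.026,.012,.095,-56.5)])"
```

```text
at [ 0.5079 -0.3817  0.0984] bin [-0.0197  0.0143] yaw -56.1 grip 0.0448 F [-0.8  0.3 -0.2] t 8.3
leg 1 [[0.011, 0.017, -0.031, 0.004]]
```

>>> move_arm(
  increments=[
    {"grip": 0.48, "linear": [0, 0.01, -0.02], "twist": 0},
    {"grip": 1, "linear": [0, 0, 0], "twist": 0},
    {"grip": 1, "linear": [0, 0, 0], "twist": 0},
    {"grip": 1, "linear": [0, 0, 0], "twist": 0},
    {"grip": 1, "linear": [0, 0, 0], "twist": 0},
  ],
)

```text
clock: 8.8
eef_pos: [0.5072, -0.3795, 0.0996]
tool_rot: [0.2, -0.664, 0.688, -0.213]
ft_force: [0.6, -0.1, -1.0]
grip_width: 0.03
```

>>> move_arm(
  increments=[
    {"grip": 1, "linear": [0, -0.06, 0], "twist": 0},
    {"grip": 1, "linear": [0, -0.15, 0], "twist": 0},
    {"grip": 1, "linear": [0, -0.19, 0], "twist": 0},
    {"grip": 1, "linear": [0, -0.15, 0], "twist": 0},
    {"grip": 1, "linear": [0, -0.05, 0], "twist": 0},
  ],
)

```text
clock: 9.3
eef_pos: [0.5024, -0.375, 0.2237]
tool_rot: [0.201, -0.666, 0.687, -0.211]
ft_force: [0.9, 0.0, -0.5]
grip_width: 0.0302
```

```bash
python3 -c "
from h import *
plan([(-.375,.125,.22,-55)])
im,d,W,c=cam('side');cv2.imwrite('pics/s5.png',cv2.resize(im[90:310,130:360],(627,600),interpolation=cv2.INTER_CUBIC))"
```

```text
at [ 0.5024 -0.375   0.2237] bin [-0.0283  0.0135] yaw -56.1 grip 0.0302 F [ 0.9  0.  -0.5] t 9.3
leg 9 [[-0.062, 0.002, -0.192, -0.001], [-0.063, 0.002, -0.192, -0.001], [-0.063, 0.002, -0.192, -0.001], [-0.064, 0.002, -0.192, -0.001], [-0.064, 0.002, -0.192, -0.001], [-0.064, 0.002, -0.192, -0.001], [-0.065, 0.002, -0.192, -0.001], [-0.065, 0.002, -0.192, -0.001], [-0.066, 0.002, -0.191, -0.001]]
```

View pics/s5.png

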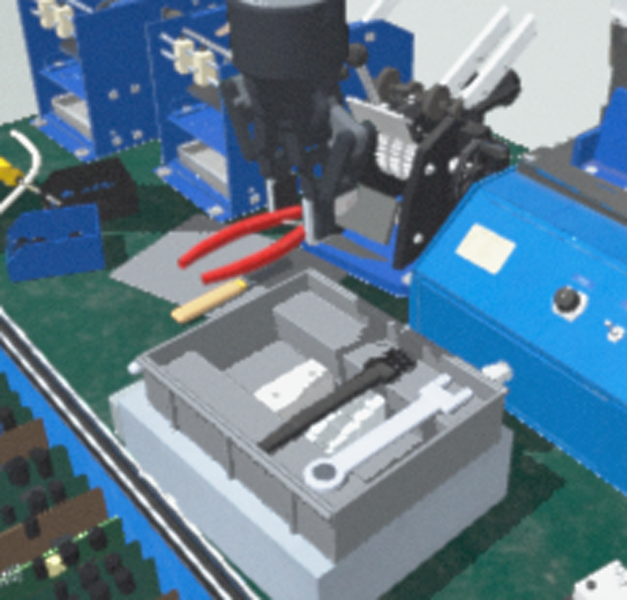

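>>> move_arm(
  increments=[
    {"grip": 1, "linear": [-0.055, 0, -0.19], "twist": 0},
    {"grip": 1, "linear": [-0.055, 0, -0.19], "twist": 0},
    {"grip": 1, "linear": [-0.055, 0, -0.19], "twist": 0},
    {"grip": 1, "linear": [-0.055, 0, -0.19], "twist": 0},
    {"grip": 1, "linear": [-0.055, 0, -0.19], "twist": 0},
  ],
)

```text
clock: 9.85
eef_pos: [0.4401, -0.1851, 0.2115]
tool_rot: [0.2, -0.667, 0.687, -0.208]
ft_force: [-0.5, 0.8, 0.3]
grip_width: 0.0304
```

>>> move_arm(
  increments=[
    {"grip": 1, "linear": [-0.055, 0, -0.19], "twist": 0},
    {"grip": 1, "linear": [-0.055, 0, -0.19], "twist": 0},
    {"grip": 1, "linear": [-0.055, 0, -0.19], "twist": 0},
    {"grip": 1, "linear": [-0.04, 0, -0.12], "twist": 0},
    {"grip": 1, "linear": [0, 0, 0], "twist": 0},
  ],
)

```text
clock: 10.35
eef_pos: [0.3893, -0.0383, 0.2012]
tool_rot: [0.204, -0.669, 0.684, -0.206]
ft_force: [-0.2, -0.6, -1.2]
grip_width: 0.0298
```

```bash
python3 -c "
from h import *
plan([(-.37,.115,.22,-56),(-.37,.115,.04,-56)])
im,d,W,c=cam('top'); v,u=np.mgrid[:384,:512]
for h in(.05,.08,.11,.15):
    m=(W[...,2]>h)&(W[...,2]<h+.1); P=W[m][:,:2]; b=(P-c0)@np.c_[ex,ey]; k=(b[:,0]>-.5)&(b[:,0]<-.25)&(b[:,1]>.1)&(b[:,1]<.3);
    for lo in np.arange(-.48,-.25,.03):
        q=b[k&(b[:,0]>lo)&(b[:,0]<lo+.03)]
        print(h,round(lo,2),np.percentile(q[:,1],2).round(3) if len(q)>5 else None,end='; ')
    print()
"
```

```text
at [ 0.3893 -0.0383  0.2012] bin [-0.371   0.1068] yaw -56.3 grip 0.0298 F [-0.2 -0.6 -1.2] t 10.35
leg 1 [[-0.041, -0.094, 0.005, -0.002]]
leg 4 [[0.0, 0.225, 0.0, -0.0], [0.0, 0.225, 0.0, -0.0], [0.0, 0.225, 0.0, -0.0], [0.0, 0.225, 0.0, -0.0]]
0.05 -0.48 0.22; 0.05 -0.45 0.218; 0.05 -0.42 0.216; 0.05 -0.39 0.203; 0.05 -0.36 None; 0.05 -0.33 None; 0.05 -0.3 0.269; 0.05 -0.27 0.247; 
0.08 -0.48 0.218; 0.08 -0.45 0.214; 0.08 -0.42 0.218; 0.08 -0.39 0.203; 0.08 -0.36 None; 0.08 -0.33 None; 0.08 -0.3 0.269; 0.08 -0.27 0.251; 
0.11 -0.48 0.218; 0.11 -0.45 0.213; 0.11 -0.42 0.217; 0.11 -0.39 0.202; 0.11 -0.36 None; 0.11 -0.33 None; 0.11 -0.3 0.269; 0.11 -0.27 0.262; 
0.15 -0.48 0.218; 0.15 -0.45 0.213; 0.15 -0.42 0.217; 0.15 -0.39 0.134; 0.15 -0.36 None; 0.15 -0.33 None; 0.15 -0.3 None; 0.15 -0.27 0.262;
```

>>> move_arm(
  increments=[
    {"grip": 1, "linear": [-0.02, 0.2, 0], "twist": 0},
    {"grip": 1, "linear": [0, 0.22, 0], "twist": 0},
    {"grip": 1, "linear": [0, 0.22, 0], "twist": 0},
    {"grip": 1, "linear": [0, 0.18, 0], "twist": 0},
    {"grip": 1, "linear": [0, 0.07, 0], "twist": 0},
  ],
)

```text
clock: 10.9
eef_pos: [0.4015, -0.0455, 0.0196]
tool_rot: [0.199, -0.667, 0.688, -0.208]
ft_force: [-0.5, 0.1, -1.1]
grip_width: 0.0299
```

```bash
python3 -c "
from h import *
plan([(-.37,.115,.006,-56)])"
```

```text
at [ 0.4015 -0.0455  0.0196] bin [-0.3583  0.1129] yaw -56.5 grip 0.0299 F [-0.5  0.1 -1.1] t 10.9
leg 1 [[-0.01, 0.068, -0.059, -0.005]]
```

>>> move_arm(
  increments=[
    {"grip": 1, "linear": [0, 0, -0.055], "twist": 0},
    {"grip": 1, "linear": [0, 0.05, 0], "twist": 0},
    {"grip": 1, "linear": [0, 0.025, 0], "twist": 0},
    {"grip": 0.5, "linear": [0, 0, 0], "twist": 0},
    {"grip": 0.5, "linear": [0, 0, 0], "twist": 0},
  ],
)

```text
clock: 11.4
eef_pos: [0.3952, -0.0385, 0.0031]
tool_rot: [0.198, -0.667, 0.688, -0.205]
ft_force: [-0.8, -0.0, -0.5]
grip_width: 0.0427
```

>>> move_arm(
  increments=[
    {"grip": 0.5, "linear": [0, -0.1, 0], "twist": 0},
    {"grip": 0.5, "linear": [0, -0.2, 0], "twist": 0},
    {"grip": 0.5, "linear": [0, -0.22, 0], "twist": 0},
    {"grip": 0.5, "linear": [0, -0.22, 0], "twist": 0},
    {"grip": 0.5, "linear": [0, -0.22, 0], "twist": 0},
  ],
)

```text
clock: 11.9
eef_pos: [0.3871, -0.0334, 0.199]
tool_rot: [0.2, -0.669, 0.687, -0.202]
ft_force: [0.4, -1.1, 0.1]
grip_width: 0.0429
```

```bash
python3 -c "
from h import *
plan([(.022,-.005,.22,-55)])
im,d,W,c=cam('top');cv2.imwrite('pics/t6.png',cv2.resize(im[160:300,120:375],(800,439),interpolation=cv2.INTER_CUBIC))"
```

```text
at [ 0.3871 -0.0334  0.199 ] bin [-0.3764  0.1076] yaw -56.9 grip 0.0429 F [ 0.4 -1.1  0.1] t 11.9
leg 10 [[0.054, -0.01, 0.2, -0.002], [0.054, -0.01, 0.2, -0.002], [0.055, -0.01, 0.2, -0.002], [0.056, -0.01, 0.199, -0.002], [0.056, -0.01, 0.199, -0.002], [0.057, -0.01, 0.199, -0.002], [0.058, -0.01, 0.199, -0.002], [0.058, -0.01, 0.199, -0.002], [0.059, -0.01, 0.198, -0.002], [0.06, -0.01, 0.198, -0.002]]
```

View pics/t6.png

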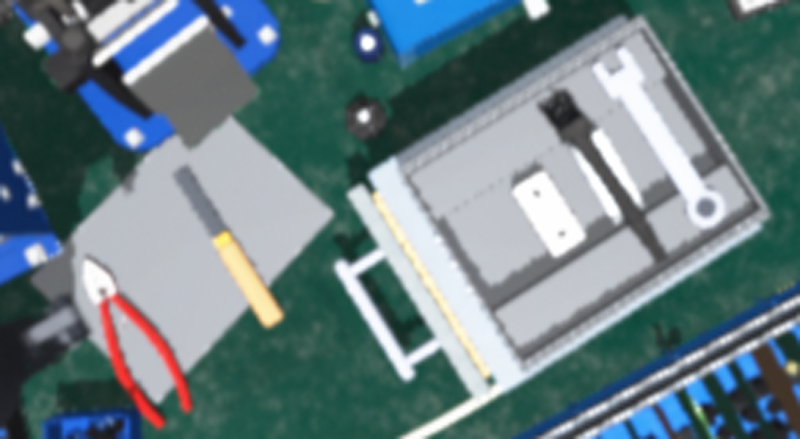

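Run:
```python
from h import *
T=pars("top")
q=lambda x,y,h:ray(T,x/3.137+120,y/3.137+160,h)[:2]
Mc=[q(*p,.002) for p in [(158,402),(333,213),(33,283)]];print(np.round(Mc,4), inB((Mc[1]+Mc[2])/2),np.hypot(*(Mc[1]-Mc[0])),np.hypot(*(Mc[2]-Mc[0])))
mc=(Mc[1]+Mc[2])/2; my=(Mc[1]-Mc[0]);my/=np.hypot(*my);mx=np.array([-my[1],my[0]])
for n,a,b,h in [("cut",(88,260),(173,418),.01),("file",(180,167),(275,322),.01),("die",(530,175),(567,253),.092),("brush",(553,98),(660,258),.11),("spanner",(611,52),(713,225),.108),("gauge",(597,130),(618,215),.09),("handle",(345,265),(405,375),.044)]:
    A,Bq=q(*a,h),q(*b,h);m=(A+Bq)/2;d=A-Bq
    print(n,"bin",inB(m).round(4),"mat",((m-mc)@mx).round(4),((m-mc)@my).round(4),"len",np.hypot(*d).round(4),"ang",np.degrees(np.arctan2(d[1],d[0])).round(1))
```

```text
[[ 0.3258 -0.073 ]
 [ 0.4862 -0.2126]
 [ 0.4206  0.0365]] [-0.29402774  0.13235133] 0.2126266476879235 0.14484079952853973
cut bin [-0.3683  0.0912] mat -0.0203 -0.0824 len 0.1484 ang 31.2
file bin [-0.26    0.1149] mat -0.0257 0.0283 len 0.1519 ang 33.9
die bin [-0.0275 -0.0026] mat -0.2 0.2219 len 0.0657 ang 26.6
brush bin [ 0.0224 -0.0019] mat -0.2123 0.2703 len 0.144 ang 34.9
spanner bin [0.0746 0.0007] mat -0.2234 0.3213 len 0.1511 ang 31.3
gauge bin [ 0.0284 -0.0001] mat -0.2122 0.2766 len 0.0672 ang 14.7
handle bin [-0.1862 -0.002 ] mat -0.1579 0.0689 len 0.0995 ang 30.7
```

>>> move_arm(
  increments=[
    {"grip": 0.64, "linear": [0.055, -0.02, 0.2], "twist": 0},
    {"grip": 0.64, "linear": [0.055, -0.02, 0.2], "twist": 0},
    {"grip": 0.64, "linear": [0.055, -0.02, 0.2], "twist": 0},
    {"grip": 0.64, "linear": [0.055, -0.02, 0.2], "twist": 0},
    {"grip": 0.64, "linear": [0.055, -0.02, 0.2], "twist": 0},
  ],
)

```text
clock: 12.45
eef_pos: [0.4586, -0.2323, 0.2437]
tool_rot: [0.194, -0.663, 0.69, -0.216]
ft_force: [1.4, -0.1, 0.8]
grip_width: 0.0309
```

>>> move_arm(
  increments=[
    {"grip": 0.64, "linear": [0.055, 0, 0.2], "twist": 0},
    {"grip": 0.64, "linear": [0.055, 0, 0.2], "twist": 0},
    {"grip": 0.64, "linear": [0.055, 0, 0.2], "twist": 0},
    {"grip": 0.64, "linear": [0.055, 0, 0.17], "twist": 0},
    {"grip": 0.64, "linear": [0.03, 0, 0.08], "twist": 0},
  ],
)

```text
clock: 12.95
eef_pos: [0.5129, -0.412, 0.2549]
tool_rot: [0.191, -0.661, 0.692, -0.216]
ft_force: [0.7, 1.2, -0.4]
grip_width: 0.031
```

```bash
python3 -c "
from h import *
plan([(.0224,-.003,.14,-55.5),(.0224,-.003,.1,-55.5)])"
```

```text
at [ 0.5129 -0.412   0.2549] bin [0.0083 0.0016] yaw -56.5 grip 0.031 F [ 0.7  1.2 -0.4] t 12.95
leg 3 [[0.007, 0.192, 0.024, -0.003], [0.008, 0.192, 0.023, -0.003], [0.008, 0.192, 0.023, -0.003]]
leg 1 [[0.0, 0.2, 0.0, -0.0]]
```

>>> move_arm(
  increments=[
    {"grip": 0.64, "linear": [0.015, 0.15, 0.02], "twist": 0},
    {"grip": 0.64, "linear": [0.015, 0.15, 0.02], "twist": 0},
    {"grip": 0.64, "linear": [0.01, 0.15, 0], "twist": 0},
    {"grip": 0.64, "linear": [0, 0.06, 0], "twist": 0},
    {"grip": 0.64, "linear": [0, 0, 0], "twist": 0},
  ],
)

```text
clock: 13.45
eef_pos: [0.5165, -0.4326, 0.1533]
tool_rot: [0.188, -0.66, 0.695, -0.216]
ft_force: [0.8, -0.7, 0.5]
grip_width: 0.0309
```

```bash
cat >> h.py <<'E'
_plan=plan
def plan(l,**k):
    y=R.from_quat(bot.get_obs()["tool_rot"]).as_matrix()[:,1]; print("tilt bin",(y[:2]@ex).round(3),(y[:2]@ey).round(3)); _plan(l,**k)
E
python3 -c "
from h import *
plan([(.0224,-.003,.14,-55.5),(.0224,-.003,.1,-55.5)])"
```

```text
tilt bin 0.06 0.023
at [ 0.5165 -0.4326  0.1533] bin [ 0.0274 -0.0069] yaw -56.9 grip 0.0309 F [ 0.8 -0.7  0.5] t 13.45
leg 1 [[-0.019, 0.066, -0.025, -0.012]]
leg 1 [[0.0, 0.2, 0.0, -0.0]]
```

>>> move_arm(
  increments=[
    {"grip": 0.64, "linear": [-0.015, 0.05, -0.045], "twist": -0.005},
    {"grip": 0.64, "linear": [0, 0.1, 0], "twist": 0},
    {"grip": 0.64, "linear": [0, 0.08, 0], "twist": 0},
    {"grip": 0.64, "linear": [0, 0.04, 0], "twist": 0},
    {"grip": 0.64, "linear": [0, 0, 0], "twist": 0},
  ],
)

```text
clock: 13.95
eef_pos: [0.5213, -0.427, 0.1075]
tool_rot: [0.189, -0.654, 0.698, -0.222]
ft_force: [-0.7, -0.4, 0.2]
grip_width: 0.0309
```

```bash
python3 -c "
from h import *
plan([(.0224,-.003,.1,-55.5)])"
```

```text
tilt bin 0.072 0.027
at [ 0.5213 -0.427   0.1075] bin [0.0254 0.0002] yaw -56.2 grip 0.0309 F [-0.7 -0.4  0.2] t 13.95
leg 1 [[0.016, 0.037, -0.015, -0.006]]
```

>>> move_arm(
  increments=[
    {"grip": 0.64, "linear": [0, 0.03, -0.015], "twist": 0},
    {"grip": 1, "linear": [0, 0, 0], "twist": 0},
    {"grip": 1, "linear": [0, 0, 0], "twist": 0},
    {"grip": 1, "linear": [0, 0, 0], "twist": 0},
    {"grip": 1, "linear": [0, 0, 0], "twist": 0},
  ],
)

```text
clock: 14.45
eef_pos: [0.5219, -0.426, 0.1058]
tool_rot: [0.188, -0.652, 0.7, -0.224]
ft_force: [-0.5, -0.4, -1.4]
grip_width: 0.0129
```

>>> move_arm(
  increments=[
    {"grip": 1, "linear": [0, -0.1, 0], "twist": 0},
    {"grip": 1, "linear": [0, -0.18, 0], "twist": 0},
    {"grip": 1, "linear": [0, -0.18, 0], "twist": 0},
    {"grip": 1, "linear": [0, -0.1, 0], "twist": 0},
    {"grip": 1, "linear": [0, 0, 0], "twist": 0},
  ],
)

```text
clock: 14.95
eef_pos: [0.5132, -0.4199, 0.2198]
tool_rot: [0.188, -0.653, 0.699, -0.223]
ft_force: [0.9, -0.6, -0.2]
grip_width: 0.0129
```

```bash
python3 -c "
from h import *
plan([(-.31,.115,.2,-55.5)])"
```

```text
tilt bin 0.075 0.028
at [ 0.5132 -0.4199  0.2198] bin [ 0.015  -0.0026] yaw -56.2 grip 0.0129 F [ 0.9 -0.6 -0.2] t 14.95
leg 8 [[-0.073, 0.012, -0.203, -0.001], [-0.074, 0.012, -0.203, -0.001], [-0.074, 0.012, -0.203, -0.001], [-0.074, 0.012, -0.203, -0.001], [-0.075, 0.012, -0.203, -0.001], [-0.075, 0.012, -0.203, -0.001], [-0.075, 0.012, -0.202, -0.001], [-0.076, 0.012, -0.202, -0.001]]
```

>>> move_arm(
  increments=[
    {"grip": 1, "linear": [-0.075, -0.015, -0.2], "twist": 0},
    {"grip": 1, "linear": [-0.075, -0.015, -0.2], "twist": 0},
    {"grip": 1, "linear": [-0.075, -0.015, -0.2], "twist": 0},
    {"grip": 1, "linear": [-0.075, -0.015, -0.2], "twist": 0},
    {"grip": 1, "linear": [-0.075, 0, -0.2], "twist": 0},
  ],
)

```text
clock: 15.45
eef_pos: [0.4621, -0.2104, 0.2108]
tool_rot: [0.186, -0.655, 0.699, -0.219]
ft_force: [-0.0, 0.7, 0.3]
grip_width: 0.0128
```

>>> move_arm(
  increments=[
    {"grip": 1, "linear": [-0.075, 0, -0.2], "twist": 0},
    {"grip": 1, "linear": [-0.075, 0, -0.2], "twist": 0},
    {"grip": 1, "linear": [-0.075, 0, -0.18], "twist": 0},
    {"grip": 1, "linear": [0, 0.05, 0], "twist": 0},
    {"grip": 1, "linear": [0, 0, 0], "twist": 0},
  ],
)

```text
clock: 15.95
eef_pos: [0.43, -0.0797, 0.1868]
tool_rot: [0.191, -0.656, 0.696, -0.219]
ft_force: [0.6, -0.1, -0.2]
grip_width: 0.0129
```

```bash
python3 -c "
from h import *
plan([(-.31,.115,.03,-55.5)])"
```

```text
tilt bin 0.065 0.021
at [ 0.43   -0.0797  0.1868] bin [-0.314   0.1175] yaw -56.3 grip 0.0129 F [ 0.6 -0.1 -0.2] t 15.95
leg 4 [[0.003, 0.196, 0.005, -0.002], [0.003, 0.196, 0.005, -0.002], [0.003, 0.196, 0.005, -0.002], [0.003, 0.196, 0.005, -0.002]]
```

>>> move_arm(
  increments=[
    {"grip": 1, "linear": [0, 0.2, -0.015], "twist": 0},
    {"grip": 1, "linear": [0, 0.2, -0.015], "twist": 0},
    {"grip": 1, "linear": [0, 0.2, -0.01], "twist": 0},
    {"grip": 1, "linear": [0, 0.15, 0], "twist": 0},
    {"grip": 1, "linear": [0, 0.05, 0], "twist": 0},
  ],
)

```text
clock: 16.45
eef_pos: [0.4393, -0.0857, 0.0227]
tool_rot: [0.186, -0.655, 0.699, -0.219]
ft_force: [-0.4, 0.3, -0.0]
grip_width: 0.0131
```

```bash
python3 -c "
from h import *
plan([(-.31,.115,.005,-55.5)])"
```

```text
tilt bin 0.073 0.026
at [ 0.4393 -0.0857  0.0227] bin [-0.3039  0.1219] yaw -56.8 grip 0.0131 F [-0.4  0.3 -0. ] t 16.45
leg 1 [[0.035, 0.089, -0.03, -0.011]]
```

Lower, release, lift, and go toward the spanner.

>>> move_arm(
  increments=[
    {"grip": 1, "linear": [0, 0.04, -0.035], "twist": 0},
    {"grip": 1, "linear": [0, 0.04, 0], "twist": 0},
    {"grip": 1, "linear": [0, 0.02, 0], "twist": 0},
    {"grip": 0.65, "linear": [0, 0, 0], "twist": 0},
    {"grip": 0.65, "linear": [0, 0, 0], "twist": 0},
  ],
)

```text
clock: 16.95
eef_pos: [0.4384, -0.0855, 0.0053]
tool_rot: [0.183, -0.656, 0.699, -0.217]
ft_force: [0.1, -0.0, 0.2]
grip_width: 0.0299
```

>>> move_arm(
  increments=[
    {"grip": 0.65, "linear": [0, -0.1, 0], "twist": 0},
    {"grip": 0.65, "linear": [0, -0.2, 0], "twist": 0},
    {"grip": 0.65, "linear": [0, -0.22, 0], "twist": 0},
    {"grip": 0.65, "linear": [0, -0.22, 0], "twist": 0},
    {"grip": 0.65, "linear": [0, -0.22, 0], "twist": 0},
  ],
)

```text
clock: 17.45
eef_pos: [0.4233, -0.0806, 0.1962]
tool_rot: [0.185, -0.658, 0.699, -0.21]
ft_force: [0.9, -0.3, 0.5]
grip_width: 0.0298
```

```bash
python3 -c "
from h import *
plan([(.072,0,.22,-58)])
im,d,W,c=cam('top');cv2.imwrite('pics/t7.png',cv2.resize(im[160:300,120:375],(800,439),interpolation=cv2.INTER_CUBIC))"
```

```text
tilt bin 0.065 0.017
at [ 0.4233 -0.0806  0.1962] bin [-0.3169  0.1114] yaw -57.6 grip 0.0298 F [ 0.9 -0.3  0.5] t 17.45
leg 10 [[0.051, -0.012, 0.196, 0.0], [0.051, -0.012, 0.196, 0.0], [0.051, -0.012, 0.196, 0.0], [0.051, -0.012, 0.196, 0.0], [0.05, -0.012, 0.196, 0.0], [0.05, -0.012, 0.196, 0.0], [0.05, -0.012, 0.196, 0.0], [0.05, -0.012, 0.196, 0.0], [0.05, -0.012, 0.196, 0.0], [0.05, -0.012, 0.196, 0.0]]
```

View pics/t7.png

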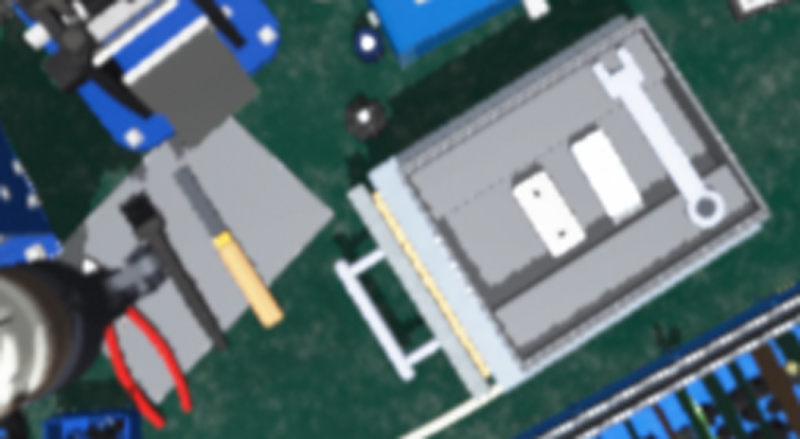

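>>> move_arm(
  increments=[
    {"grip": 0.67, "linear": [0.055, 0, 0.2], "twist": 0},
    {"grip": 0.67, "linear": [0.055, 0, 0.2], "twist": 0},
    {"grip": 0.67, "linear": [0.055, 0, 0.2], "twist": 0},
    {"grip": 0.67, "linear": [0.055, 0, 0.2], "twist": 0},
    {"grip": 0.67, "linear": [0.055, 0, 0.2], "twist": 0},
  ],
)

```text
clock: 18.0
eef_pos: [0.4938, -0.2863, 0.2219]
tool_rot: [0.179, -0.653, 0.702, -0.22]
ft_force: [0.2, 0.1, 1.4]
grip_width: 0.0284
```

>>> move_arm(
  increments=[
    {"grip": 0.67, "linear": [0.055, 0, 0.2], "twist": 0},
    {"grip": 0.67, "linear": [0.055, 0, 0.2], "twist": 0},
    {"grip": 0.67, "linear": [0.055, 0, 0.2], "twist": 0},
    {"grip": 0.67, "linear": [0.055, 0, 0.2], "twist": 0},
    {"grip": 0.67, "linear": [0.055, 0, 0.1], "twist": 0},
  ],
)

```text
clock: 18.5
eef_pos: [0.5447, -0.4833, 0.2296]
tool_rot: [0.177, -0.653, 0.704, -0.218]
ft_force: [0.7, 0.0, -0.5]
grip_width: 0.0285
```

```bash
python3 -c "
from h import *
plan([(.072,-.012,.15,-58),(.074,-.012,.094,-58)])"
```

```text
tilt bin 0.086 0.033
at [ 0.5447 -0.4833  0.2296] bin [ 0.0852 -0.0117] yaw -57.7 grip 0.0285 F [ 0.7  0.  -0.5] t 18.5
leg 2 [[0.002, 0.199, -0.033, 0.001], [0.002, 0.199, -0.033, 0.001]]
leg 2 [[-0.0, 0.14, 0.005, -0.0], [-0.0, 0.14, 0.005, -0.0]]
```

>>> move_arm(
  increments=[
    {"grip": 0.67, "linear": [0.008, 0.13, -0.05], "twist": 0},
    {"grip": 0.67, "linear": [0.008, 0.13, -0.05], "twist": 0},
    {"grip": 0.67, "linear": [0, 0.13, 0], "twist": 0},
    {"grip": 0.67, "linear": [0, 0.05, 0], "twist": 0},
    {"grip": 0.67, "linear": [0, 0, 0], "twist": 0},
  ],
)

```text
clock: 19.0
eef_pos: [0.5359, -0.4858, 0.1309]
tool_rot: [0.173, -0.653, 0.706, -0.213]
ft_force: [-0.7, 0.1, 0.6]
grip_width: 0.0282
```

```bash
python3 -c "
from h import *
plan([(.074,-.012,.094,-58)])
im,d,W,c=cam('side');cv2.imwrite('pics/s8.png',cv2.resize(im[160:310,190:340],(600,600),interpolation=cv2.INTER_CUBIC))"
```

```text
tilt bin 0.089 0.031
at [ 0.5359 -0.4858  0.1309] bin [ 0.0824 -0.0203] yaw -58.4 grip 0.0282 F [-0.7  0.1  0.6] t 19.0
leg 1 [[-0.04, 0.184, -0.043, -0.003]]
```

View pics/s8.png

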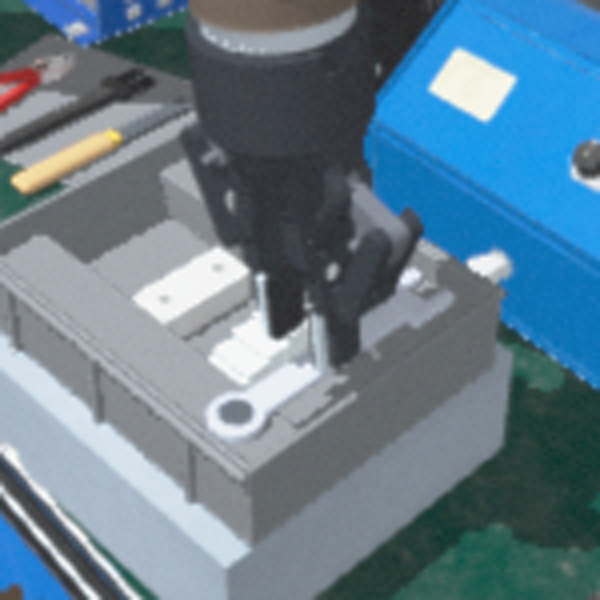

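>>> move_arm(
  increments=[
    {"grip": 0.67, "linear": [-0.035, 0, -0.055], "twist": 0},
    {"grip": 0.67, "linear": [0, 0.02, 0], "twist": 0},
    {"grip": 0.67, "linear": [0, 0.02, 0], "twist": 0},
    {"grip": 0.67, "linear": [0, 0.02, 0], "twist": 0},
    {"grip": 0.67, "linear": [0, 0, 0], "twist": 0},
  ],
)

```text
clock: 19.55
eef_pos: [0.5399, -0.4774, 0.1241]
tool_rot: [0.171, -0.649, 0.709, -0.215]
ft_force: [-0.5, -0.3, -0.1]
grip_width: 0.0282
```

```bash
python3 -c "
from h import *
plan([(.074,-.012,.094,-58)])"
```

```text
tilt bin 0.1 0.033
at [ 0.5399 -0.4774  0.1241] bin [ 0.0777 -0.0124] yaw -58.4 grip 0.0282 F [-0.5 -0.3 -0.1] t 19.55
leg 1 [[-0.001, 0.15, -0.018, -0.003]]
```

>>> move_arm(
  increments=[
    {"grip": 0.67, "linear": [0, 0.09, -0.035], "twist": 0},
    {"grip": 0.67, "linear": [0, 0.07, 0], "twist": 0},
    {"grip": 1, "linear": [0, 0, 0], "twist": 0},
    {"grip": 1, "linear": [0, 0, 0], "twist": 0},
    {"grip": 1, "linear": [0, 0, 0], "twist": 0},
  ],
)

```text
clock: 20.05
eef_pos: [0.5402, -0.4758, 0.0927]
tool_rot: [0.17, -0.648, 0.711, -0.215]
ft_force: [-0.1, 0.0, -1.1]
grip_width: 0.0136
```

```bash
python3 -c "
from h import *
plan([(.074,-.012,.094,-58)])"
```

```text
tilt bin 0.105 0.034
at [ 0.5402 -0.4758  0.0927] bin [ 0.0765 -0.0113] yaw -58.4 grip 0.0136 F [-0.1  0.  -1.1] t 20.05
leg 1 [[0.004, -0.007, -0.012, -0.004]]
```

>>> move_arm(
  increments=[
    {"grip": 1, "linear": [0, -0.12, 0], "twist": 0},
    {"grip": 1, "linear": [0, -0.2, 0], "twist": 0},
    {"grip": 1, "linear": [0, -0.2, 0], "twist": 0},
    {"grip": 1, "linear": [0, -0.15, 0], "twist": 0},
    {"grip": 1, "linear": [-0.05, -0.02, -0.1], "twist": 0},
  ],
)

```text
clock: 20.55
eef_pos: [0.5253, -0.4461, 0.2316]
tool_rot: [0.17, -0.649, 0.711, -0.213]
ft_force: [0.5, -0.5, -0.6]
grip_width: 0.0135
```

```bash
python3 -c "
from h import *
plan([(-.235,.138,.2,-56)])
im,d,W,c=cam('side');cv2.imwrite('pics/s9.png',cv2.resize(im[100:310,160:370],(600,600),interpolation=cv2.INTER_CUBIC))"
```

```text
tilt bin 0.102 0.032
at [ 0.5253 -0.4461  0.2316] bin [ 0.0435 -0.0071] yaw -58.6 grip 0.0135 F [ 0.5 -0.5 -0.6] t 20.55
leg 8 [[-0.083, 0.02, -0.178, -0.003], [-0.084, 0.02, -0.177, -0.003], [-0.085, 0.02, -0.177, -0.003], [-0.086, 0.02, -0.176, -0.003], [-0.087, 0.02, -0.176, -0.003], [-0.088, 0.02, -0.175, -0.003], [-0.089, 0.02, -0.175, -0.003], [-0.09, 0.02, -0.174, -0.003]]
```

View pics/s9.png

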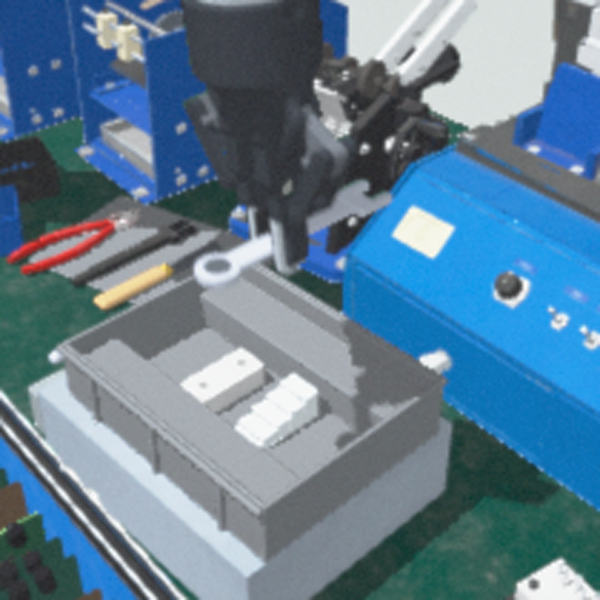

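>>> move_arm(
  increments=[
    {"grip": 1, "linear": [-0.085, 0, -0.18], "twist": 0},
    {"grip": 1, "linear": [-0.085, 0, -0.18], "twist": 0},
    {"grip": 1, "linear": [-0.085, 0, -0.18], "twist": 0},
    {"grip": 1, "linear": [-0.085, 0, -0.18], "twist": 0},
    {"grip": 1, "linear": [-0.085, 0, -0.18], "twist": 0},
  ],
)

```text
clock: 21.1
eef_pos: [0.5039, -0.2425, 0.2175]
tool_rot: [0.167, -0.649, 0.711, -0.214]
ft_force: [0.6, 0.5, -0.2]
grip_width: 0.0134
```

>>> move_arm(
  increments=[
    {"grip": 1, "linear": [-0.085, 0, -0.18], "twist": 0},
    {"grip": 1, "linear": [-0.085, 0, -0.18], "twist": 0},
    {"grip": 1, "linear": [-0.085, 0, -0.12], "twist": 0},
    {"grip": 1, "linear": [0, 0.1, 0], "twist": 0},
    {"grip": 1, "linear": [0, 0.1, 0], "twist": 0},
  ],
)

```text
clock: 21.6
eef_pos: [0.5025, -0.1276, 0.1743]
tool_rot: [0.166, -0.647, 0.711, -0.22]
ft_force: [0.4, -0.6, -1.5]
grip_width: 0.013
```

```bash
python3 -c "
from h import *
plan([(-.22,.138,.006,-56)])"
```

```text
tilt bin 0.11 0.044
at [ 0.5025 -0.1276  0.1743] bin [-0.2338  0.1511] yaw -58.4 grip 0.013 F [ 0.4 -0.6 -1.5] t 21.6
leg 4 [[0.016, 0.21, 0.018, -0.005], [0.016, 0.21, 0.018, -0.005], [0.016, 0.21, 0.018, -0.005], [0.016, 0.21, 0.017, -0.005]]
```

>>> move_arm(
  increments=[
    {"grip": 1, "linear": [0.04, 0.18, -0.01], "twist": 0},
    {"grip": 1, "linear": [0.04, 0.18, 0], "twist": 0},
    {"grip": 1, "linear": [0.02, 0.18, 0], "twist": 0},
    {"grip": 1, "linear": [0, 0.15, 0], "twist": 0},
    {"grip": 1, "linear": [0, 0.08, 0], "twist": 0},
  ],
)

```text
clock: 22.1
eef_pos: [0.5036, -0.1469, 0.0191]
tool_rot: [0.164, -0.644, 0.712, -0.224]
ft_force: [-0.2, 0.4, -0.4]
grip_width: 0.0132
```

```bash
python3 -c "
from h import *
plan([(-.22,.138,.006,-56)])"
```

```text
tilt bin 0.117 0.051
at [ 0.5036 -0.1469  0.0191] bin [-0.2172  0.1413] yaw -58.2 grip 0.0132 F [-0.2  0.4 -0.4] t 22.1
leg 1 [[0.017, 0.065, -0.013, -0.019]]
```

>>> move_arm(
  increments=[
    {"grip": 1, "linear": [0, 0.05, 0], "twist": 0},
    {"grip": 1, "linear": [0, 0.03, 0], "twist": 0},
    {"grip": 0.65, "linear": [0, 0, 0], "twist": 0},
    {"grip": 0.65, "linear": [0, 0, 0], "twist": 0},
    {"grip": 0.65, "linear": [0, -0.1, 0], "twist": 0},
  ],
)

```text
clock: 22.6
eef_pos: [0.5041, -0.1471, 0.0253]
tool_rot: [0.164, -0.644, 0.713, -0.224]
ft_force: [-1.2, 0.3, 0.1]
grip_width: 0.0295
```

>>> move_arm(
  increments=[
    {"grip": 0.66, "linear": [0, -0.2, 0], "twist": 0},
    {"grip": 0.66, "linear": [0, -0.2, 0], "twist": 0},
    {"grip": 0.66, "linear": [0.15, -0.1, 0.03], "twist": 0},
    {"grip": 0.66, "linear": [0.2, 0, 0.03], "twist": 0},
    {"grip": 0.66, "linear": [0.2, 0, 0.03], "twist": 0},
  ],
)

```text
clock: 23.1
eef_pos: [0.417, -0.2151, 0.1319]
tool_rot: [0.162, -0.639, 0.715, -0.233]
ft_force: [0.1, -0.2, -0.3]
grip_width: 0.029
```

>>> move_arm(
  increments=[
    {"grip": 0.66, "linear": [0.2, 0, 0.03], "twist": 0},
    {"grip": 0.66, "linear": [0.12, 0, 0.02], "twist": -0.01},
    {"grip": 0.66, "linear": [0, 0, 0], "twist": -0.005},
    {"grip": 0.66, "linear": [0, 0, 0], "twist": 0},
    {"grip": 0.66, "linear": [0, 0, 0], "twist": 0},
  ],
)

```text
clock: 23.6
eef_pos: [0.3669, -0.2629, 0.1339]
tool_rot: [0.169, -0.632, 0.716, -0.243]
ft_force: [-1.0, 0.0, 0.8]
grip_width: 0.0289
```

Run:
```python
from h import *
plan([(-.184,-.02,.08,-56),(-.184,-.02,.025,-56)])
im,d,W,c=cam('top');cv2.imwrite('pics/t10.png',cv2.resize(im[160:300,120:375],(800,439),interpolation=cv2.INTER_CUBIC))
im,d,W,c=cam('side')
b=(W[...,:2]-c0)@np.c_[ex,ey]; m=(W[...,2]>.028)&(W[...,2]<.055)&(b[...,0]<-.155)&(b[...,0]>-.21)&(abs(b[...,1])<.08)
print(m.sum(),np.percentile(b[m][:,0],[5,50,95]) if m.any() else 0,np.percentile(b[m][:,1],[5,95]) if m.any() else 0)
```

```text
tilt bin 0.143 0.066
at [ 0.3669 -0.2629  0.1339] bin [-0.1969 -0.0368] yaw -56.3 grip 0.0289 F [-1.   0.   0.8] t 23.6
leg 2 [[-0.042, 0.135, 0.032, -0.001], [-0.042, 0.135, 0.032, -0.001]]
leg 2 [[0.0, 0.137, 0.0, -0.0], [0.0, 0.137, 0.0, -0.0]]
17 [-0.18656267 -0.18285727 -0.17950429] [-0.05491811 -0.04685426]
```

View pics/t10.png

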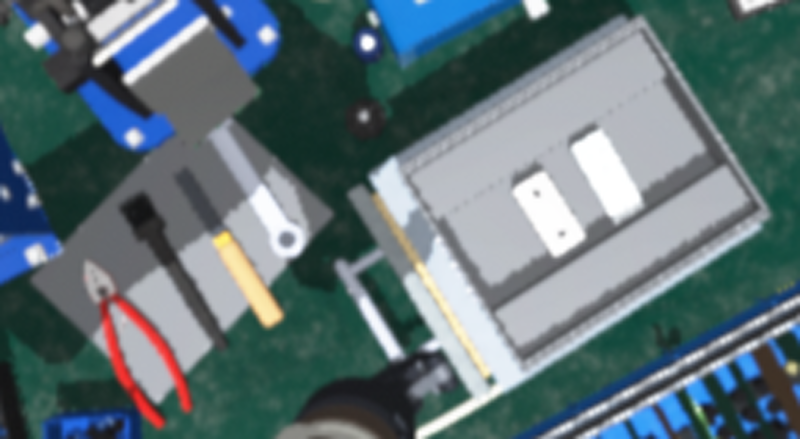

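>>> move_arm(
  increments=[
    {"grip": 0.68, "linear": [-0.04, 0.15, 0], "twist": 0},
    {"grip": 0.68, "linear": [-0.01, 0.18, 0], "twist": 0},
    {"grip": 0.68, "linear": [0, 0.05, 0], "twist": 0},
    {"grip": 0.68, "linear": [0, 0, 0], "twist": 0},
    {"grip": 0.68, "linear": [0, 0, 0], "twist": 0},
  ],
)

```text
clock: 24.2
eef_pos: [0.3919, -0.2611, 0.0583]
tool_rot: [0.171, -0.63, 0.716, -0.248]
ft_force: [0.3, 0.6, 0.2]
grip_width: 0.0272
```

Run:
```python
from h import *
plan([(-.183,-.02,.025,-56)])
```

```text
tilt bin 0.146 0.07
at [ 0.3919 -0.2611  0.0583] bin [-0.1845 -0.015 ] yaw -55.8 grip 0.0272 F [0.3 0.6 0.2] t 24.2
leg 1 [[0.025, 0.167, 0.007, 0.002]]
```

>>> move_arm(
  increments=[
    {"grip": 0.68, "linear": [0, 0.1, -0.015], "twist": 0},
    {"grip": 0.68, "linear": [0, 0.07, 0], "twist": 0},
    {"grip": 1, "linear": [0, 0, 0], "twist": 0},
    {"grip": 1, "linear": [0, 0, 0], "twist": 0},
    {"grip": 1, "linear": [0, 0, 0], "twist": 0},
  ],
)

```text
clock: 24.7
eef_pos: [0.3977, -0.2612, 0.027]
tool_rot: [0.17, -0.629, 0.716, -0.25]
ft_force: [1.4, 0.8, -8.0]
grip_width: 0.0079
```

Run:
```python
from h import *
plan([(-.268,-.02,.025,-56)])
```

```text
tilt bin 0.15 0.072
at [ 0.3977 -0.2612  0.027 ] bin [-0.1811 -0.0103] yaw -55.6 grip 0.0079 F [ 1.4  0.8 -8. ] t 24.7
leg 2 [[0.022, 0.005, -0.218, 0.002], [0.023, 0.005, -0.217, 0.002]]
```

>>> move_arm(
  increments=[
    {"grip": 1, "linear": [0, -0.012, -0.08], "twist": 0},
    {"grip": 1, "linear": [0, -0.015, -0.11], "twist": 0},
    {"grip": 1, "linear": [0, -0.015, -0.11], "twist": 0},
    {"grip": 1, "linear": [0, -0.015, -0.11], "twist": 0},
    {"grip": 1, "linear": [0, -0.005, -0.03], "twist": 0},
  ],
)

```text
clock: 25.2
eef_pos: [0.3477, -0.1866, 0.0271]
tool_rot: [0.168, -0.629, 0.716, -0.251]
ft_force: [3.4, 0.6, -16.4]
grip_width: 0.0084
```

Run:
```python
from h import *
plan([(-.268,-.01,.025,-56)])
```

```text
tilt bin 0.151 0.077
at [ 0.3477 -0.1866  0.0271] bin [-0.2709 -0.0104] yaw -55.7 grip 0.0084 F [  3.4   0.6 -16.4] t 25.2
leg 1 [[-0.002, 0.01, 0.015, 0.002]]
```

>>> move_arm(
  increments=[
    {"grip": 0.66, "linear": [0, 0, 0], "twist": 0},
    {"grip": 0.66, "linear": [0, 0, 0], "twist": 0},
    {"grip": 0.66, "linear": [0, -0.15, 0], "twist": 0},
    {"grip": 0.5, "linear": [0, -0.25, 0], "twist": 0},
    {"grip": 0.5, "linear": [0, -0.25, 0], "twist": 0},
  ],
)

```text
clock: 25.7
eef_pos: [0.3279, -0.1772, 0.1573]
tool_rot: [0.17, -0.629, 0.716, -0.249]
ft_force: [2.3, -1.4, -1.6]
grip_width: 0.0429
```

Run:
```python
from h import *
im,d,W,T=cam('top');np.savez("t11.npz",im=im)
g=im.min(2)>215; v,u=np.mgrid[:384,:512]
g&=(u>275)&(u<335)&(v>190)&(v<255)
n,l,s,c=cv2.connectedComponentsWithStats(g.astype(np.uint8))
for i in range(1,n):
    if s[i,4]<60: continue
    for h in(.092,.096):
        P=np.array([inB(ray(T,a,b,h)) for b,a in np.argwhere(l==i)],np.float32)*1000
        r=cv2.minAreaRect(P);print(s[i],h,np.round(r[0],1),np.round(r[1],1),round(r[2],1),np.median(W[l==i][:,2]).round(3))
plan([(-.0275,0,.15,-56)])
```

```text
[302 201  22  28 317] 0.092 [26.7  0.7] [64.5 28.9] 87.0 nan
[302 201  22  28 317] 0.096 [26.1  0.8] [64.2 28.8] 87.0 nan
[284 215  22  27 305] 0.092 [-27.3  -1.1] [30.1 60.9] 1.2 nan
[284 215  22  27 305] 0.096 [-27.7  -0.9] [30.  60.6] 1.2 nan
tilt bin 0.16 0.078
at [ 0.3312 -0.1789  0.1654] bin [-0.2865 -0.0198] yaw -55.8 grip 0.0429 F [ 0.1 -1.3  4.7] t 25.75
leg 6 [[-0.015, 0.013, 0.216, 0.0], [-0.015, 0.013, 0.216, 0.0], [-0.015, 0.013, 0.216, 0.0], [-0.015, 0.013, 0.216, 0.0], [-0.015, 0.013, 0.216, 0.0], [-0.016, 0.013, 0.216, 0.0]]
```

```bash
cat >> h.py <<'E'
def plan(legs,step=.045,dw=.14):
    o=bot.get_obs();M=R.from_quat(o["tool_rot"]);p=np.array(o["eef_pos"]);m=M.as_matrix();yaw=np.arctan2(m[1,2],m[0,2])
    print("at z",p[2].round(4),"bin",inB(p).round(4),"yaw",np.degrees(yaw).round(1),"tilt",(m[:2,1]@ex).round(3),(m[:2,1]@ey).round(3),"grip",round(float(o["grip_width"]),4),"F",np.round(o["ft_force"],1),"t",round(o["clock"],2))
    for bx,by,z,yd in legs:
        t=np.append(B(bx,by),z);dy=-((np.radians(yd)-yaw+np.pi)%(2*np.pi)-np.pi)
        n=int(max(1,np.ceil(np.linalg.norm(t-p)/step),np.ceil(abs(dy)/dw)));out=[]
        for i in range(n):
            d=(M*R.from_rotvec([0,dy*i/n,0])).inv().apply((t-p)/n)/.2
            out.append(np.round([*d,dy/n/2],3).tolist())
        print("leg",n,out); p=t;yaw=np.radians(yd);M=M*R.from_rotvec([0,dy,0])
E
python3 - <<'E'
from h import *
plan([(-.0275,0,.2,-55),(-.0275,0,.12,-55)])
E
```

```text
at z 0.1654 bin [-0.2865 -0.0198] yaw -55.8 tilt 0.16 0.078 grip 0.0429 F [ 0.1 -1.3  4.7] t 25.75
leg 6 [[-0.014, 0.007, 0.218, -0.001], [-0.014, 0.007, 0.218, -0.001], [-0.013, 0.007, 0.218, -0.001], [-0.013, 0.007, 0.218, -0.001], [-0.012, 0.007, 0.218, -0.001], [-0.012, 0.007, 0.218, -0.001]]
leg 2 [[0.015, 0.197, -0.032, -0.0], [0.015, 0.197, -0.032, -0.0]]
```

>>> move_arm(
  increments=[
    {"grip": 0.54, "linear": [-0.013, 0, 0.218], "twist": 0},
    {"grip": 0.54, "linear": [-0.013, 0, 0.218], "twist": 0},
    {"grip": 0.54, "linear": [-0.013, 0, 0.218], "twist": 0},
    {"grip": 0.54, "linear": [-0.013, 0, 0.218], "twist": 0},
    {"grip": 0.54, "linear": [-0.013, 0.02, 0.218], "twist": 0},
  ],
)

```text
clock: 26.25
eef_pos: [0.4681, -0.3585, 0.2103]
tool_rot: [0.163, -0.619, 0.724, -0.255]
ft_force: [0.4, -0.4, 2.1]
grip_width: 0.0392
```

>>> move_arm(
  increments=[
    {"grip": 0.54, "linear": [-0.012, 0.1, 0.2], "twist": 0},
    {"grip": 0.54, "linear": [0.015, 0.18, -0.03], "twist": 0},
    {"grip": 0.54, "linear": [0, 0.05, 0], "twist": 0},
    {"grip": 0.54, "linear": [0, 0, 0], "twist": 0},
    {"grip": 0.54, "linear": [0, 0, 0], "twist": 0},
  ],
)

```text
clock: 26.75
eef_pos: [0.5058, -0.408, 0.1561]
tool_rot: [0.159, -0.613, 0.73, -0.255]
ft_force: [0.1, -0.3, -0.2]
grip_width: 0.0392
```

Run:
```python
from h import *
plan([(-.0275,0,.08,-55)])
```

```text
at z 0.1561 bin [ 0.001  -0.0021] yaw -56.2 tilt 0.197 0.083 grip 0.0392 F [ 0.1 -0.3 -0.2] t 26.75
leg 2 [[0.009, 0.172, -0.107, -0.005], [0.008, 0.172, -0.107, -0.005]]
```

>>> move_arm(
  increments=[
    {"grip": 0.54, "linear": [0.005, 0.1, -0.12], "twist": 0},
    {"grip": 0.54, "linear": [0.008, 0.14, -0.11], "twist": 0},
    {"grip": 0.54, "linear": [0, 0.09, 0], "twist": 0},
    {"grip": 0.54, "linear": [0, 0, 0], "twist": 0},
    {"grip": 0.54, "linear": [0, 0, 0], "twist": 0},
  ],
)

```text
clock: 27.25
eef_pos: [0.4936, -0.3809, 0.0928]
tool_rot: [0.156, -0.607, 0.735, -0.259]
ft_force: [0.0, -0.2, -0.6]
grip_width: 0.0396
```

Run:
```python
from h import *
plan([(-.0275,0,.08,-55)])
```

```text
at z 0.0928 bin [-0.0283  0.0028] yaw -56.2 tilt 0.213 0.088 grip 0.0396 F [ 0.  -0.2 -0.6] t 27.25
leg 1 [[0.02, 0.062, -0.01, -0.011]]
```

>>> move_arm(
  increments=[
    {"grip": 0.54, "linear": [0.015, 0.05, -0.008], "twist": -0.01},
    {"grip": 0.54, "linear": [0, 0.015, 0], "twist": 0},
    {"grip": 1, "linear": [0, 0, 0], "twist": 0},
    {"grip": 1, "linear": [0, 0, 0], "twist": 0},
    {"grip": 1, "linear": [0, 0, 0], "twist": 0},
  ],
)

```text
clock: 27.75
eef_pos: [0.4953, -0.3855, 0.0846]
tool_rot: [0.162, -0.601, 0.735, -0.267]
ft_force: [0.5, 1.1, -2.0]
grip_width: 0.0262
```

Run:
```python
from h import *
plan([(-.04,0,.19,-55),(-.185,.04,.19,-55)])
```

```text
at z 0.0846 bin [-0.0235  0.0016] yaw -55.0 tilt 0.222 0.091 grip 0.0262 F [ 0.5  1.1 -2. ] t 27.75
leg 3 [[-0.013, -0.177, 0.013, 0.0], [-0.013, -0.177, 0.013, 0.0], [-0.013, -0.177, 0.013, 0.0]]
leg 4 [[-0.057, -0.036, -0.176, -0.0], [-0.057, -0.036, -0.176, -0.0], [-0.057, -0.036, -0.176, -0.0], [-0.057, -0.036, -0.176, -0.0]]
```

>>> move_arm(
  increments=[
    {"grip": 1, "linear": [-0.01, -0.1, 0.01], "twist": 0},
    {"grip": 1, "linear": [-0.013, -0.18, 0.012], "twist": 0},
    {"grip": 1, "linear": [-0.013, -0.18, 0.012], "twist": 0},
    {"grip": 1, "linear": [-0.03, -0.1, -0.08], "twist": 0},
    {"grip": 1, "linear": [-0.05, -0.04, -0.16], "twist": 0},
  ],
)

```text
clock: 28.25
eef_pos: [0.466, -0.3238, 0.1945]
tool_rot: [0.162, -0.604, 0.734, -0.265]
ft_force: [0.2, -0.0, -2.1]
grip_width: 0.0262
```

>>> move_arm(
  increments=[
    {"grip": 1, "linear": [-0.05, -0.036, -0.18], "twist": 0},
    {"grip": 1, "linear": [-0.05, -0.036, -0.18], "twist": 0},
    {"grip": 1, "linear": [-0.05, -0.02, -0.14], "twist": 0},
    {"grip": 1, "linear": [0, 0.05, 0], "twist": 0},
    {"grip": 1, "linear": [0, 0.05, 0], "twist": 0},
  ],
)

```text
clock: 28.75
eef_pos: [0.4329, -0.2208, 0.1754]
tool_rot: [0.161, -0.603, 0.735, -0.267]
ft_force: [-0.6, -1.1, -1.5]
grip_width: 0.0262
```

Run:
```python
from h import *
plan([(-.184,.04,.09,-55),(-.184,.04,.035,-55)])
im,d,W,c=cam('side');cv2.imwrite('pics/s12.png',cv2.resize(im[100:310,130:340],(600,600),interpolation=cv2.INTER_CUBIC))
```

```text
at z 0.1754 bin [-0.1951  0.0414] yaw -55.1 tilt 0.219 0.091 grip 0.0262 F [-0.6 -1.1 -1.5] t 28.75
leg 2 [[0.023, 0.213, -0.02, -0.0], [0.023, 0.213, -0.02, -0.0]]
leg 2 [[0.012, 0.134, -0.031, -0.0], [0.012, 0.134, -0.031, -0.0]]
```

View pics/s12.png

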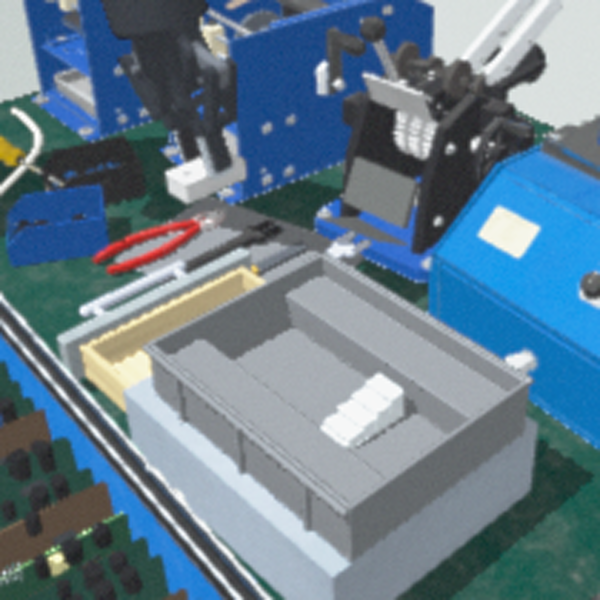

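>>> move_arm(
  increments=[
    {"grip": 1, "linear": [0.015, 0.17, -0.01], "twist": 0},
    {"grip": 1, "linear": [0.02, 0.2, -0.02], "twist": 0},
    {"grip": 1, "linear": [0.02, 0.17, -0.03], "twist": 0},
    {"grip": 1, "linear": [0.01, 0.07, -0.02], "twist": 0},
    {"grip": 1, "linear": [0, 0.02, 0], "twist": 0},
  ],
)

```text
clock: 29.3
eef_pos: [0.441, -0.2382, 0.0416]
tool_rot: [0.159, -0.603, 0.736, -0.264]
ft_force: [-0.1, 0.6, -1.6]
grip_width: 0.0263
```

Run:
```python
from h import *
plan([(-.184,.04,.036,-55)])
```

```text
at z 0.0416 bin [-0.1762  0.0385] yaw -55.5 tilt 0.221 0.09 grip 0.0263 F [-0.1  0.6 -1.6] t 29.3
leg 1 [[-0.006, 0.019, -0.044, -0.004]]
```

>>> move_arm(
  increments=[
    {"grip": 1, "linear": [0, 0.01, -0.045], "twist": 0},
    {"grip": 1, "linear": [0, 0.025, 0], "twist": 0},
    {"grip": 0.58, "linear": [0, 0, 0], "twist": 0},
    {"grip": 0.58, "linear": [0, 0, 0], "twist": 0},
    {"grip": 0.58, "linear": [0, -0.08, 0], "twist": 0},
  ],
)

```text
clock: 29.8
eef_pos: [0.4364, -0.2321, 0.0492]
tool_rot: [0.157, -0.602, 0.737, -0.264]
ft_force: [0.6, 0.3, 0.3]
grip_width: 0.036
```

>>> move_arm(
  increments=[
    {"grip": 0.56, "linear": [-0.01, -0.18, 0.03], "twist": 0},
    {"grip": 0.56, "linear": [-0.01, -0.2, 0.03], "twist": 0},
    {"grip": 0.56, "linear": [-0.01, -0.2, 0.03], "twist": 0},
    {"grip": 0.56, "linear": [0, 0.02, 0.15], "twist": 0},
    {"grip": 0.56, "linear": [0.03, 0.04, 0.2], "twist": 0},
  ],
)

```text
clock: 30.3
eef_pos: [0.4657, -0.2867, 0.1828]
tool_rot: [0.156, -0.598, 0.738, -0.27]
ft_force: [0.2, 0.8, 0.4]
grip_width: 0.0375
```

Run:
```python
from h import *
plan([(.015,0,.2,-58),(.015,0,.1,-58)])
im,d,W,T=cam('top');
v,u=np.mgrid[:384,:512]
def f(n,h):
    b,a=np.mgrid[:384,:512]
    g=(im.min(2)>200)
    k,l,s,c=cv2.connectedComponentsWithStats(g.astype(np.uint8))
    for i in range(1,k):
        if 100<s[i,4]<700:
            P=np.array([inB(ray(T,a,b,h)) for b,a in np.argwhere(l==i)],np.float32)*1000
            r=cv2.minAreaRect(P)
            if abs(r[0][0])<300 and abs(r[0][1])<110: print(n,s[i],np.round(r[0],1),np.round(r[1],1),round(r[2],1))
f("z.094",.094);f("z.04",.04)
cv2.imwrite('t13.png',im)
```

```text
at z 0.1828 bin [-0.1221  0.0321] yaw -55.3 tilt 0.233 0.098 grip 0.0375 F [0.2 0.8 0.4] t 30.3
leg 4 [[0.044, 0.015, 0.171, 0.006], [0.042, 0.015, 0.172, 0.006], [0.04, 0.015, 0.172, 0.006], [0.038, 0.015, 0.172, 0.006]]
leg 3 [[0.017, 0.161, -0.038, -0.0], [0.017, 0.161, -0.038, -0.0], [0.017, 0.161, -0.038, -0.0]]
z.094 [352 140  31  23 411] [223.7  62.2] [36.9 69.3] 78.9
z.094 [386 148  19  14 109] [275.9  21.3] [21.7 45.5] 81.4
z.094 [302 201  22  28 317] [26.4  0.7] [64.4 28.8] 87.0
z.094 [231 213  24  22 218] [-131.3   66. ] [54.2 44.1] 13.1
z.094 [250 244  37  57 496] [-135.   -67.1] [135.2  70.6] 43.6
z.04 [352 140  31  23 411] [243.8  63.4] [39.1 73.4] 78.9
z.04 [386 148  19  14 109] [299.2  20.2] [23.  48.3] 81.4
z.04 [302 201  22  28 317] [34.7 -1.7] [68.2 30.6] 87.0
z.04 [231 213  24  22 218] [-132.5   67.5] [57.4 46.8] 13.1
z.04 [250 244  37  57 496] [-136.4  -73.6] [143.2  74.8] 43.6
```

>>> move_arm(
  increments=[
    {"grip": 0.55, "linear": [0.035, 0.02, 0.19], "twist": 0.007},
    {"grip": 0.55, "linear": [0.035, 0.02, 0.19], "twist": 0.007},
    {"grip": 0.55, "linear": [0.03, 0.06, 0.16], "twist": 0.007},
    {"grip": 0.55, "linear": [0.015, 0.15, 0], "twist": 0.007},
    {"grip": 0.55, "linear": [0, 0.08, 0], "twist": 0},
  ],
)

```text
clock: 30.85
eef_pos: [0.529, -0.4111, 0.1523]
tool_rot: [0.128, -0.598, 0.749, -0.255]
ft_force: [-0.8, -0.9, -0.7]
grip_width: 0.0384
```

Run:
```python
from h import *
plan([(.026,.012,.115,-59),(.026,.012,.083,-59)])
```

```text
at z 0.1523 bin [0.0165 0.0154] yaw -59.1 tilt 0.256 0.104 grip 0.0384 F [-0.8 -0.9 -0.7] t 30.85
leg 1 [[0.037, 0.19, -0.0, -0.001]]
leg 1 [[0.018, 0.154, -0.04, -0.0]]
```

>>> move_arm(
  increments=[
    {"grip": 0.55, "linear": [0.02, 0.14, 0], "twist": 0},
    {"grip": 0.55, "linear": [0.025, 0.14, -0.02], "twist": 0},
    {"grip": 0.55, "linear": [0.005, 0.05, 0], "twist": 0},
    {"grip": 0.55, "linear": [0, 0, 0], "twist": 0},
    {"grip": 0.55, "linear": [0, 0, 0], "twist": 0},
  ],
)

```text
clock: 31.35
eef_pos: [0.5359, -0.425, 0.0869]
tool_rot: [0.127, -0.597, 0.75, -0.256]
ft_force: [0.7, 0.9, -0.4]
grip_width: 0.0383
```

Run:
```python
from h import *
plan([(.026,.012,.083,-59)])
```

```text
at z 0.0869 bin [0.0319 0.0135] yaw -59.2 tilt 0.26 0.106 grip 0.0383 F [ 0.7  0.9 -0.4] t 31.35
leg 1 [[0.01, 0.01, -0.033, -0.002]]
```

>>> move_arm(
  increments=[
    {"grip": 0.55, "linear": [0.008, 0.01, -0.032], "twist": 0},
    {"grip": 0.55, "linear": [0, 0.01, 0], "twist": 0},
    {"grip": 1, "linear": [0, 0, 0], "twist": 0},
    {"grip": 1, "linear": [0, 0, 0], "twist": 0},
    {"grip": 1, "linear": [0, 0, 0], "twist": 0},
  ],
)

```text
clock: 31.85
eef_pos: [0.5346, -0.422, 0.0872]
tool_rot: [0.125, -0.594, 0.752, -0.258]
ft_force: [-0.5, 0.1, -0.6]
grip_width: 0.0257
```

Run:
```python
from h import *
plan([(.01,0.01,.19,-59),(-.19,-.035,.19,-56)])
```

```text
at z 0.0872 bin [0.0286 0.014 ] yaw -59.2 tilt 0.268 0.109 grip 0.0257 F [-0.5  0.1 -0.6] t 31.85
leg 3 [[-0.013, -0.173, 0.016, -0.001], [-0.013, -0.173, 0.016, -0.001], [-0.013, -0.173, 0.016, -0.001]]
leg 5 [[0.048, -0.059, -0.191, -0.005], [0.046, -0.059, -0.191, -0.005], [0.044, -0.059, -0.191, -0.005], [0.042, -0.059, -0.192, -0.005], [0.04, -0.059, -0.192, -0.005]]
```

>>> move_arm(
  increments=[
    {"grip": 1, "linear": [-0.01, -0.1, 0.01], "twist": 0},
    {"grip": 1, "linear": [-0.013, -0.175, 0.012], "twist": 0},
    {"grip": 1, "linear": [-0.013, -0.18, 0.012], "twist": 0},
    {"grip": 1, "linear": [0.02, -0.1, -0.1], "twist": 0},
    {"grip": 1, "linear": [0.04, -0.06, -0.18], "twist": 0},
  ],
)

```text
clock: 32.35
eef_pos: [0.4773, -0.3644, 0.1931]
tool_rot: [0.125, -0.594, 0.752, -0.257]
ft_force: [0.4, -0.0, -0.5]
grip_width: 0.0255
```

>>> move_arm(
  increments=[
    {"grip": 1, "linear": [0.04, -0.055, -0.19], "twist": -0.005},
    {"grip": 1, "linear": [0.04, -0.055, -0.19], "twist": -0.005},
    {"grip": 1, "linear": [0.04, -0.055, -0.19], "twist": -0.005},
    {"grip": 1, "linear": [0.02, -0.03, -0.12], "twist": 0},
    {"grip": 1, "linear": [0, 0.05, 0], "twist": 0},
  ],
)

```text
clock: 32.85
eef_pos: [0.3713, -0.2556, 0.1827]
tool_rot: [0.136, -0.589, 0.75, -0.267]
ft_force: [1.3, 0.0, -0.8]
grip_width: 0.0258
```

Run:
```python
from h import *
plan([(-.184,-.028,.038,-56)])
```

```text
at z 0.1827 bin [-0.2005 -0.0292] yaw -57.4 tilt 0.269 0.11 grip 0.0258 F [ 1.3  0.  -0.8] t 32.85
leg 4 [[0.019, 0.179, -0.029, -0.003], [0.019, 0.179, -0.029, -0.003], [0.019, 0.179, -0.029, -0.003], [0.018, 0.179, -0.029, -0.003]]
```

>>> move_arm(
  increments=[
    {"grip": 1, "linear": [0.015, 0.15, -0.03], "twist": 0},
    {"grip": 1, "linear": [0.02, 0.18, -0.035], "twist": 0},
    {"grip": 1, "linear": [0.02, 0.18, -0.04], "twist": 0},
    {"grip": 1, "linear": [0.01, 0.13, -0.04], "twist": 0},
    {"grip": 1, "linear": [0, 0.05, -0.01], "twist": 0},
  ],
)

```text
clock: 33.35
eef_pos: [0.3838, -0.2647, 0.0402]
tool_rot: [0.132, -0.584, 0.754, -0.27]
ft_force: [-0.5, 0.8, -1.8]
grip_width: 0.0254
```

Run:
```python
from h import *
plan([(-.184,-.028,.036,-56)])
```

```text
at z 0.0402 bin [-0.186  -0.0238] yaw -57.5 tilt 0.282 0.115 grip 0.0254 F [-0.5  0.8 -1.8] t 33.35
leg 1 [[0.024, 0.02, 0.004, -0.013]]
```

>>> move_arm(
  increments=[
    {"grip": 1, "linear": [0.01, 0.02, 0], "twist": 0},
    {"grip": 0.58, "linear": [0, 0, 0], "twist": 0},
    {"grip": 0.58, "linear": [0, 0, 0], "twist": 0},
    {"grip": 0.58, "linear": [0, -0.1, 0], "twist": 0},
    {"grip": 0.58, "linear": [-0.01, -0.2, 0.02], "twist": 0},
  ],
)

```text
clock: 33.85
eef_pos: [0.3709, -0.2585, 0.0912]
tool_rot: [0.134, -0.587, 0.752, -0.268]
ft_force: [2.0, -0.0, 0.6]
grip_width: 0.0358
```

>>> move_arm(
  increments=[
    {"grip": 0.8, "linear": [0, -0.22, 0], "twist": 0},
    {"grip": 0.8, "linear": [0, -0.2, -0.2], "twist": 0},
    {"grip": 1, "linear": [0, -0.1, -0.25], "twist": 0},
    {"grip": 1, "linear": [0, -0.05, -0.2], "twist": 0},
    {"grip": 1, "linear": [0, 0, 0], "twist": 0},
  ],
)

```text
clock: 34.35
eef_pos: [0.2831, -0.1404, 0.1748]
tool_rot: [0.126, -0.579, 0.757, -0.274]
ft_force: [0.3, -0.8, -0.4]
grip_width: 0.0
```

Run:
```python
from h import *
plan([(-.32,-.01,.08,-56)])
im,d,W,c=cam('top');cv2.imwrite('t14.png',im);cv2.imwrite('pics/t14.png',cv2.resize(im[160:300,120:340],(800,509),interpolation=cv2.INTER_CUBIC))
```

```text
at z 0.1748 bin [-0.3452 -0.0383] yaw -57.9 tilt 0.298 0.124 grip 0.0 F [ 0.3 -0.8 -0.4] t 34.35
leg 3 [[-0.026, 0.168, -0.008, -0.006], [-0.026, 0.168, -0.008, -0.006], [-0.026, 0.168, -0.008, -0.006]]
```

View pics/t14.png

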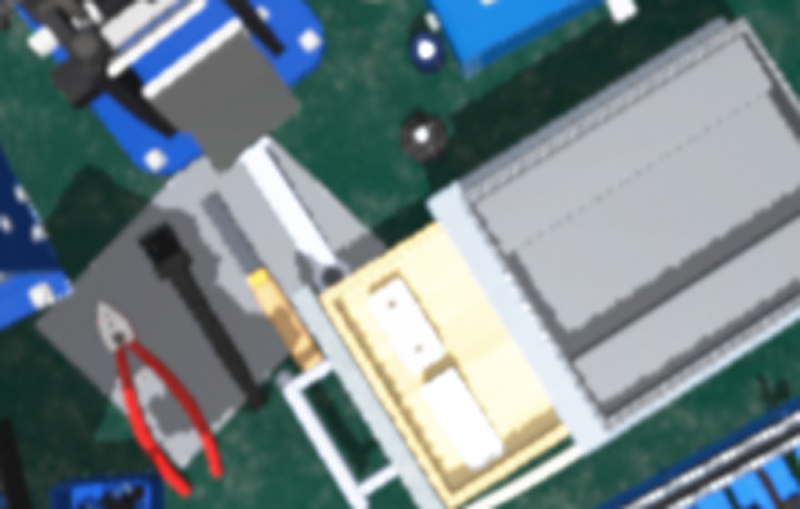

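Run:
```python
from h import *
plan([(-.322,-.012,.036,-56),(-.206,-.012,.036,-56)])
```

```text
at z 0.176 bin [-0.3427 -0.0374] yaw -58.0 tilt 0.301 0.125 grip 0.0 F [ 0.6 -0.2  0.5] t 34.4
leg 4 [[-0.009, 0.177, -0.029, -0.004], [-0.009, 0.177, -0.029, -0.004], [-0.009, 0.177, -0.029, -0.004], [-0.009, 0.177, -0.028, -0.004]]
leg 3 [[0.008, 0.058, 0.184, -0.0], [0.008, 0.058, 0.184, -0.0], [0.008, 0.058, 0.184, -0.0]]
```

>>> move_arm(
  increments=[
    {"grip": 1, "linear": [-0.01, 0.15, -0.035], "twist": 0},
    {"grip": 1, "linear": [-0.01, 0.18, -0.035], "twist": 0},
    {"grip": 1, "linear": [-0.01, 0.18, -0.035], "twist": 0},
    {"grip": 1, "linear": [0, 0.13, -0.03], "twist": 0},
    {"grip": 1, "linear": [0, 0.03, 0], "twist": 0},
  ],
)

```text
clock: 34.9
eef_pos: [0.3263, -0.1473, 0.048]
tool_rot: [0.116, -0.571, 0.763, -0.28]
ft_force: [0.4, 0.0, 0.2]
grip_width: 0.0003
```

Run:
```python
from h import *
plan([(-.206,-.012,.036,-56)])
```

```text
at z 0.048 bin [-0.3155 -0.0062] yaw -58.4 tilt 0.324 0.139 grip 0.0003 F [0.4 0.  0.2] t 34.9
leg 3 [[0.014, 0.077, 0.167, -0.007], [0.017, 0.077, 0.166, -0.007], [0.019, 0.077, 0.166, -0.007]]
```

>>> move_arm(
  increments=[
    {"grip": 1, "linear": [0, 0.07, -0.02], "twist": 0},
    {"grip": 1, "linear": [0.01, 0.04, 0.1], "twist": 0},
    {"grip": 1, "linear": [0.01, 0.04, 0.1], "twist": 0},
    {"grip": 1, "linear": [0.01, 0.04, 0.1], "twist": 0},
    {"grip": 1, "linear": [0, 0, 0], "twist": 0},
  ],
)

```text
clock: 35.4
eef_pos: [0.3656, -0.2083, 0.0279]
tool_rot: [0.115, -0.571, 0.763, -0.28]
ft_force: [0.2, 0.0, 0.0]
grip_width: 0.0002
```

```bash
cat > dr.py <<'E'
from h import *
plan([(-.206,-.012,.034,-56)])
im,d,W,c=cam('side')
b=(W[...,:2]-c0)@np.c_[ex,ey]; m=(W[...,2]>.03)&(W[...,2]<.055)&(b[...,0]<-.16)&(b[...,0]>-.3)&(b[...,1]<-.035)&(b[...,1]>-.06)
print("handle pts x",m.sum(),np.percentile(b[m][:,0],[5,25,50,75,95]).round(4) if m.any() else 0)
E
python3 dr.py
```

```text
at z 0.0279 bin [-0.2429 -0.0075] yaw -58.5 tilt 0.324 0.141 grip 0.0002 F [0.2 0.  0. ] t 35.4
leg 1 [[0.019, 0.028, 0.185, -0.022]]
handle pts x 60 [-0.2175 -0.2139 -0.2102 -0.1678 -0.1616]
```

>>> move_arm(
  increments=[
    {"grip": 1, "linear": [0.005, 0.015, 0.06], "twist": 0},
    {"grip": 1, "linear": [0.005, 0.015, 0.06], "twist": 0},
    {"grip": 1, "linear": [0.005, 0.015, 0.04], "twist": 0},
    {"grip": 1, "linear": [0, 0.005, 0.02], "twist": 0},
    {"grip": 1, "linear": [0, 0, 0], "twist": 0},
  ],
)

```text
clock: 35.95
eef_pos: [0.3826, -0.2406, 0.0289]
tool_rot: [0.116, -0.572, 0.762, -0.28]
ft_force: [0.0, 0.7, -0.8]
grip_width: -0.0001
```

```bash
python3 dr.py
```

```text
at z 0.0289 bin [-0.2066 -0.0114] yaw -58.4 tilt 0.32 0.14 grip -0.0001 F [ 0.   0.7 -0.8] t 35.95
leg 1 [[-0.001, -0.023, 0.011, -0.021]]
handle pts x 22 [-0.1942 -0.1914 -0.1895 -0.1867 -0.1846]
```

>>> move_arm(
  increments=[
    {"grip": 1, "linear": [0, 0.005, 0.03], "twist": 0},
    {"grip": 1, "linear": [0, 0.003, 0.02], "twist": 0},
    {"grip": 1, "linear": [0, 0, 0.015], "twist": 0},
    {"grip": 1, "linear": [0, 0, 0.015], "twist": 0},
    {"grip": 1, "linear": [0, 0, 0.01], "twist": 0},
  ],
)

```text
clock: 36.5
eef_pos: [0.39, -0.2533, 0.0317]
tool_rot: [0.118, -0.575, 0.76, -0.28]
ft_force: [-2.3, 5.3, 1.0]
grip_width: -0.0001
```

```bash
python3 dr.py
```

```text
at z 0.0317 bin [-0.192  -0.0123] yaw -58.2 tilt 0.313 0.14 grip -0.0001 F [-2.3  5.3  1. ] t 36.5
leg 1 [[-0.004, -0.033, -0.063, -0.019]]
handle pts x 15 [-0.1824 -0.1783 -0.1759 -0.1741 -0.1733]
```

>>> move_arm(
  increments=[
    {"grip": 1, "linear": [0, 0, 0.015], "twist": 0},
    {"grip": 1, "linear": [0, -0.03, -0.1], "twist": 0},
    {"grip": 1, "linear": [0.03, -0.15, -0.15], "twist": 0},
    {"grip": 1, "linear": [0.05, -0.25, -0.1], "twist": 0},
    {"grip": 1, "linear": [0.05, -0.25, -0.1], "twist": 0},
  ],
)

```text
clock: 37.05
eef_pos: [0.2902, -0.1751, 0.1214]
tool_rot: [0.119, -0.576, 0.759, -0.279]
ft_force: [1.0, -0.6, 0.4]
grip_width: 0.0
```

>>> move_arm(
  increments=[
    {"grip": 1, "linear": [0.1, -0.2, -0.1], "twist": 0},
    {"grip": 1, "linear": [0.15, -0.1, -0.1], "twist": 0},
    {"grip": 1, "linear": [0.15, 0, 0], "twist": 0},
    {"grip": 1, "linear": [0, 0, 0], "twist": 0},
    {"grip": 1, "linear": [0, 0, 0], "twist": 0},
  ],
)

```text
clock: 37.55
eef_pos: [0.1859, -0.1826, 0.1651]
tool_rot: [0.113, -0.565, 0.768, -0.279]
ft_force: [-0.5, 0.2, -0.1]
grip_width: 0.0001
```

```bash
sed -i 's/plan(\[.*/plan([])/' dr.py; python3 dr.py
python3 - <<'E'
from h import *
im,d,W,c=cam('top');cv2.imwrite('t15.png',im);cv2.imwrite('pics/t15.png',cv2.resize(im[160:300,120:340],(800,509),interpolation=cv2.INTER_CUBIC))
E
```

```text
at z 0.1651 bin [-0.3643 -0.1426] yaw -58.7 tilt 0.339 0.135 grip 0.0001 F [-0.5  0.2 -0.1] t 37.55
handle pts x 15 [-0.181  -0.1778 -0.1764 -0.1747 -0.1732]
```

View pics/t15.png

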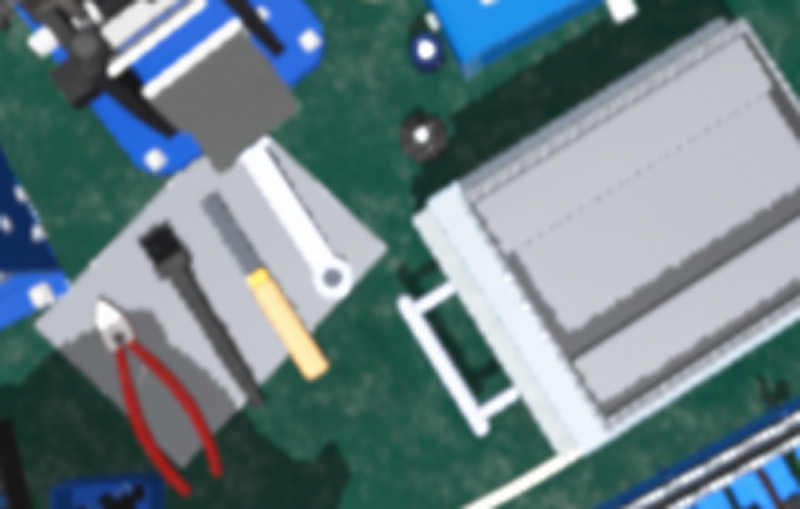

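Run:
```python
from h import *
T=pars("top");q=lambda x,y,h:ray(T,x/3.636+120,y/3.636+160,h)[:2]
Mc=[q(*p,.002) for p in [(185,467),(387,247),(37,323)]]
mc=(Mc[1]+Mc[2])/2; my=(Mc[1]-Mc[0]);my/=np.hypot(*my);mx=np.array([-my[1],my[0]])
for n,a,b,h in [("cut",(100,300),(203,483),.01),("file",(208,196),(318,375),.01),("brush",(150,230),(258,402),.01),("spanner",(245,143),(340,293),.007)]:
    A,C=q(*a,h),q(*b,h);m=(A+C)/2;print(n,((m-mc)@mx).round(4),((m-mc)@my).round(4),"len",np.hypot(*(A-C)).round(3))
im,d,W,c=cam('top')
b=(W[...,:2]-c0)@np.c_[ex,ey]
for n,p in [("cut",(125,355)),("brush",(210,310)),("file",(290,330)),("spanner",(290,215)),("mat",(180,420))]:
    y,x=int(p[1]/3.636+160),int(p[0]/3.636+120);print(n,np.nanmedian(W[y-1:y+2,x-1:x+2,2]).round(4))
```

```text
cut -0.0206 -0.0829 len 0.15
file -0.0278 0.0255 len 0.151
brush -0.0115 -0.0189 len 0.146
spanner -0.01 0.0749 len 0.129
cut 0.0068
brush 0.0097
file 0.0113
spanner 0.016
mat 0.003
```

Run:
```python
from h import *
ims=[cam('top') for _ in range(3)]
W=np.nanmedian([i[2][...,2] for i in ims],0)
for t in np.linspace(0,1.15,13):
    px=(335+(250-335)*t,283+(150-283)*t);y,x=int(round(px[1]/3.636+160)),int(round(px[0]/3.636+120));print(round(t,2),np.nanmedian(W[y-1:y+2,x-1:x+2]).round(4),end=' ')
print()
S,dS,WS,c=cam('side')
b=(WS[...,:2]-c0)@np.c_[ex,ey];m=(S.min(2)>150)&(WS[...,2]<.05)&(b[...,0]>-.26)&(b[...,0]<-.19)&(b[...,1]>.05)&(b[...,1]<.26)
for lo in np.arange(.05,.26,.02):
    k=m&(b[...,1]>lo)&(b[...,1]<lo+.02);print(round(lo,2),k.sum(),np.percentile(WS[k][:,2],[10,50,90]).round(4) if k.any() else '')
```

```text
0.0 0.0092 0.1 0.0106 0.19 0.0105 0.29 0.0114 0.38 0.0123 0.48 0.0136 0.57 0.0141 0.67 0.0143 0.77 0.017 0.86 0.016 0.96 0.0178 1.05 0.0435 1.15 0.0389 
0.05 14 [0.0114 0.0124 0.0136]
0.07 24 [0.0019 0.0066 0.0143]
0.09 26 [0.0021 0.0037 0.0129]
0.11 16 [0.0017 0.003  0.0124]
0.13 16 [0.0012 0.0022 0.0043]
0.15 16 [0.001  0.002  0.0031]
0.17 20 [0.0014 0.0028 0.0162]
0.19 67 [0.0021 0.0179 0.0209]
0.21 39 [0.0027 0.0197 0.0217]
0.23 0 
0.25 0
```

```bash
python3 -c "
from h import *
plan([]);print(bot.job_done())"
```

```text
at z 0.1637 bin [-0.3656 -0.1402] yaw -58.1 tilt 0.333 0.138 grip 0.0002 F [-0.5 -0.3  0.5] t 37.9
the job is handed in; nothing more can be done
None
```

I laid the file, cutters, brush and spanner on the mat and pulled the drawer out about 9 cm. I then put the die and the gauge in it, pushed it shut, backed off and handed the job in at about 38 s.

**Last checks:**
- **Tools:** all four have their middles well inside the mat edges. The cutters are nearest an edge, about 25 mm in.
- **Die and gauge:** both were seen lying in the drawer before I shut it.
- **Drawer:** I pushed until about 6 N came back, more than its 1 to 3 N friction. The handle now sits about 6 mm further in than at the start, when a thin gap still showed.
- **Flux bottle:** I took it to be the red-capped bottle at (0.685, -0.20). I never went near it, but did not measure it again at the end.

**Not perfect:**
- **Spanner:** it is not quite flat. Its far end seems to rest on the base of the machine beside the mat, so it slopes about 0.07 rad with its middle about 11 mm above the mat top. Both are within the limits, so I left it.
- **Gripper tilt:** the gripper drifted to about 0.36 rad off vertical over the run, and the interface has no turn to correct that. All grasps held.

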